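# Latch the drug case

## Robot

A 7-joint arm with a two-finger parallel gripper is mounted at the origin on the work surface. World frame = base frame: x ahead of the robot, y to its left, z up, the work surface at z = 0. Lengths are in m, angles in rad, forces in N, time in s.
With the tool pointing down it reaches from about 0.4 to 0.9 m from the base axis. Payload 5.5 kg.
Tool frame: the origin (TCP) lies at the very end of the fingers, on their centre line; the grasp point (between the pads) lies 19 mm behind it; z points along the fingers, x is the direction in which the jaws open and shut, and the axes are right-handed (so a half turn about z gives the same grasp; the last joint's range is limited). The gripper opens to 92 mm and grips with 3 to 60 N. Pads are 19 mm wide; open, the fingers measure 130 mm over their backs; the gripper's body (75 mm by 190 mm) begins 47 mm behind the grasp point.
Start: joints at [-0.943, 0.501, -0.427, 1.55, 0.221, 1.138, -0.21], TCP at [0.232, 0.607, 0.227] pointing down, gripper open.
Joint ranges: [-2.88, 2.88], [-0.31, 2.03], [-1.54, 1.56], [0.2, 2.42], [-1.41, 4.55], [0.19, 2.02], [-2.57, 2.57]. Speed limits (rad/s): [2.57, 2.57, 3.14, 3.14, 3.14, 3.14, 3.14].

## Interface

Orientations are given as a unit quaternion [x, y, z, w].
In Python, from bench import sensors, viewer, job gives the robot as it stands.
- The arm moves only by the tool carry_out, never from a script. Its argument "motion" is a list of rows, each a list of 2 entries, a list of its own where there are three numbers: the shift along the tool's x, y, z in cm, then the turn, a rotation vector about the tool's x, y, z in rad. In form: [[[dx, dy, dz], [ax, ay, az]], ...]. A call has 1 to 10 rows; each row shifts and turns the pose as measured when the row begins, along the tool's axes as they then stand; what a row does not reach is not made up. A row lasts 1/10 s, in which the tool goes at most 50 mm and 8.59 degrees, less where a joint would pass 70% of its speed; a pose out of reach is approached as far as the arm can. A call with a gripper value outside its range is refused whole. "claw" is the opening, from 0 (shut) to 1 (fully open), set as the call begins (left out, the last holds). The fingers move at their own pace and stop on an object; the grip force is fixed at half the most. Time passes only in rows, so rows that do not move let the fingers close. It gives the time, the measured TCP pose, the force and the opening at its end, in the units of the state.
- sensors.get_obs(): the state, without advancing time (a new reading comes with each control period).
- viewer.capture(name): name is "scene" or "top" or "wrist"; returns the picture (420x560x3 uint8, blue, green, red); there is no depth.
- viewer.calibration(name): a dict with "vfov" (degrees; the focal length in pixels is half the picture's height over the tangent of half this angle, whatever the lens; pixels are square), "cx", "cy" (the principal point, pixels), "rvec" (rotation vector, rad) and "tvec" (3), from world to camera coordinates, as OpenCV has them. Camera axes: x right, y down, z forward; pixel columns grow to the right and rows downward; lengths in m; the calibration is good to about 2 mm. A picture is of the moment at which its call begins: read the wrist's pose just before it. calibration takes no time and is no camera call; for the wrist camera it gives the pose at the moment of the call.
- job.sign_off(): hands the job in, once; it reports no verdict.
The state is a dict: "clock": time; "qpos": joint angles; "joint_velocities": joint speeds; "tau": joint torques, N m; "tool_pos": TCP position; "tool_rot": TCP orientation; "ft_force": force on the tool from outside, world axes, zero at the start; "torque": the same for the moment, N m; "gripper_width": opening from 0.0 (shut) to 1.0 (fully open).
Only numpy, scipy, OpenCV 4.12 (cv2) and the standard library are available. Lean on these libraries where they do the work, as an engineer would, in place of code of your own. Each camera call takes 0.05 s, during which the arm holds its last target.

## Task

The orange drug case on the packing bench has one draw latch done and the other still undone. Close the undone one: pinch its wire loop lightly, draw it right out over the hook on the lid and let the bar down behind it, then throw the lever back and press it fully flat until its spring catch snaps over the end. Work by feel: firm but without forcing the latch, and without shoving or tipping the case or disturbing the medicines round it.

Things in the scene. Friction and masses are not known exactly. Their poses are not given: they have to be found in the camera images.
- case: Orange case standing upright, loose, about 6 kg, 140 (x) by 340 (y) by 200 (z) mm. Origin: centre of its underside, z up. Deep shell on its -x side, lid shell on +x, seam along y at x = +20. Across it on the flat top are two draw latches, at y = -115 (undone) and y = +115 (done, leave it); between them a handle folded flat (y -53 to 53, 15 high). About 17 N pushing level at the top tips it.
- lever_pivot (a point): Pivot axis (along the case's y) of the undone latch's lever, fixed to the case, 11 mm above the top face, 18 mm to the -x side of the seam. The loop's own pivot rides on the lever 8 mm from here: for lever angle a it lies at -8 cos a in x and 8 sin a in z (mm, case axes), so the loop reaches furthest to +x with the lever at its forward stop.
- latch_lever (a joint): Lever angle, rad. 0: pressed flat, towards the case's -x; pi/2 upright; 1.60 its stop, leaning slightly to +x. Dark steel plate 24 mm wide, reaching 60 mm from the pivot. Friction (0.03 N m) keeps it where left. With the loop hooked it takes up to about 9 N at the pad to throw, and passes centre about 5 degrees before flat; for the last 3 degrees a rubber buffer under it pushes back.
- lever_pad (a point): Point on the lever's outer face (the top one when flat), 38 mm from the pivot along the lever and 6 mm proud of the line through the pivot: where it is pushed, 20 mm clear of the spring catch. Its x axis points along the lever to the pivot, its z axis out of the outer face.
- latch_loop (a joint): Angle of the loop against the lever, rad: this value minus latch_lever is the loop's elevation (0: level, pointing to the case's +x; pi/2: straight up). Range -0.4 to 2.97, where it leans back against the lever. It swings freely and falls by its weight.
- loop_bar (a point): Centre of the cross bar of the bright wire loop: wire 4 mm thick, bar along the case's y; the two side wires are 36 mm apart over the outside, 28 mm inside. The bar is 47 mm from the loop's own pivot. The lever passes between the side wires. Drawing the loop out towards +x drags the lever over with it, against up to about 8 N, until it comes up taut at the lever's stop.
- keeper (a point): Where the bar's centre rests when hooked, 5 mm above the case's top, on a 3 mm plate, on the +x side of the steel hook. The hook (16 mm wide, 3 thick) leans to +x; its top edge is 10 mm higher than this point and level with it in x: the whole bar must pass over and beyond it, then down. The loop at full stretch clears it by only 1 to 2 mm. Axes: x away from the latch, z up.
- lid_shell (a joint): How far the lid stands off at the undone end, rad: it flexes about the done latch, 230 mm away, so 0.0217 is 5 mm proud (seal relaxed) and about 0.008 is drawn home by the shut latch. Springs back if not latched; about 20 N per mm at the keeper.
- ampoule_carton: White carton with red stripe, 100 x 70 x 60 mm, standing beside the case; leave it alone. Origin: centre of its underside.
- tablet_carton: White carton with green stripe, 120 x 50 x 80 mm, standing beside the case; leave it alone. Origin: centre of its underside.
- syrup_bottle: Amber bottle, 60 mm diameter, 130 mm tall, standing beside the case; leave it alone. Origin: centre of its underside.
- spring_catch (a joint): Upright spring clip on the case at the flat lever's tip, 14 mm wide, 29 mm high over the top face; its sloping nose reaches 2 mm over the tip. rad, 0 at rest. The descending tip pushes it back (to about 0.08) from 6 degrees before flat; pressed home on the buffer with some 13 to 18 N at the pad, the lever slips under it and it snaps back to 0. If not, the lever springs up again.

How it is judged:
By the outcome, as a careful person would: the job done as asked, in the order asked, and still so for the second after the job is handed in, with the robot touching nothing.
It also fails if it takes over 64 s, if anything falls off the work surface, if the arm or the gripper's body presses on something with over 40 N, if the wrist force passes 120 N, or if a joint passes its speed limit or range.

## Working session

There is one attempt and no reset: what is moved stays moved. The work goes in short steps, Python scripts to look and compute and a tool call to move; the robot and the scene stay as the last step left them, time stands still between calls to the robot, and variables do not carry over. Pictures are saved under pics/ and viewed, and the job is handed in when it is done.

Besides the shell and the picture viewer there is one more tool, called after "Call:" as name([rows], argument=value, ...), one row to a line, values as JSON. carry_out: Moves the arm, as the interface text tells. Its arguments: {"type":"object","properties":{"motion":{"type":"array","items":{"type":"array"}},"claw":{"type":"number"}},"required":["motion"]}

```bash
ls; mkdir -p pics
python3 - <<'E'
from bench import sensors, viewer, job
import cv2
print(sensors.get_obs())
for n in("scene","top","wrist"):
    print(n,viewer.calibration(n)); cv2.imwrite(f"pics/{n}0.png",viewer.capture(n))
E
```

```text
pics
{'clock': 0.0, 'qpos': array([-0.94278837,  0.50185591, -0.42679275,  1.55142605,  0.22081433,
        1.13828597, -0.21031742]), 'joint_velocities': array([-0.00084941, -0.0004251 ,  0.00015527, -0.00015865, -0.00186435,
       -0.00048423,  0.00022726]), 'tau': array([ 3.21558646e-04, -5.66604781e+01, -5.81563622e+00, -2.79112852e+01,
       -6.85299374e-02,  3.09151865e-02,  1.73562980e-04]), 'tool_pos': array([0.23169997, 0.60656892, 0.2256834 ]), 'tool_rot': array([ 8.23629538e-01,  5.67127381e-01, -8.06159576e-04,  5.17554626e-04]), 'ft_force': array([-0.25748781, -0.25560006,  0.2940471 ]), 'torque': array([0.01674343, 0.00023599, 0.0145408 ]), 'gripper_width': 1.0043555658738832}
scene {'vfov': 53.827481048362785, 'cx': 276.32184644319966, 'cy': 207.49977798888318, 'rvec': array([ 1.95065335,  1.46135709, -0.61744844]), 'tvec': array([-0.2259383 , -0.24044372,  1.40226472])}
top {'vfov': 55.91626762226656, 'cx': 278.4154521770021, 'cy': 207.0349505921662, 'rvec': array([ 2.17647013, -2.22968397,  0.05380932]), 'tvec': array([0.09467849, 0.53197638, 1.18206308])}
wrist {'vfov': 70.2029508164943, 'cx': 279.5896379066783, 'cy': 207.10464528613292, 'rvec': array([-2.36366964, -1.62847626, -0.25620378]), 'tvec': array([-0.64971362, -0.03787993,  0.39164909])}
```

View pics/scene0.png

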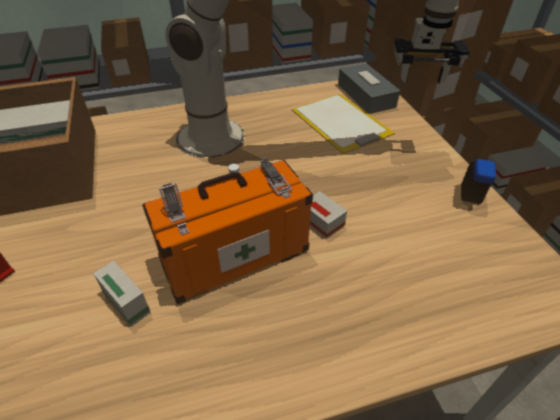

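View pics/top0.png

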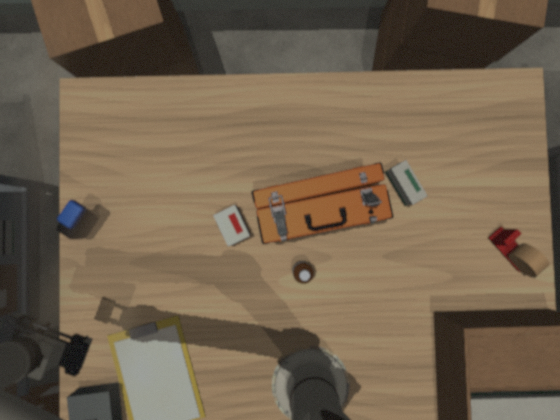

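View pics/wrist0.png

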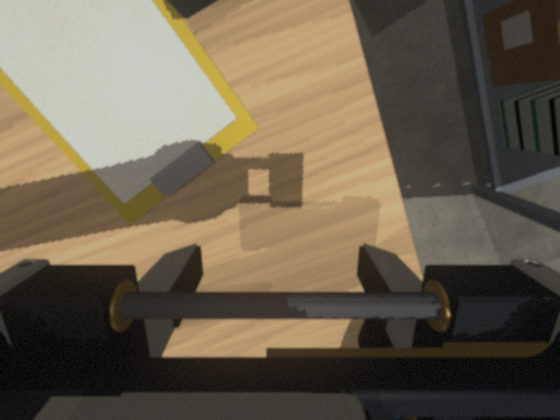

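The case is in the middle. The undone latch is on its right in the top view (about (371,200)), with its lever raised. The done latch is at about (280,215).

Run:
```python
import cv2
a=cv2.imread('pics/top0.png')[150:260,230:430]; cv2.imwrite('pics/topc.png',cv2.resize(a,None,fx=4,fy=4,interpolation=cv2.INTER_CUBIC))
a=cv2.imread('pics/scene0.png')[150:300,130:330]; cv2.imwrite('pics/scenec.png',cv2.resize(a,None,fx=4,fy=4,interpolation=cv2.INTER_CUBIC))
```

```text
(no output)
```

View pics/topc.png

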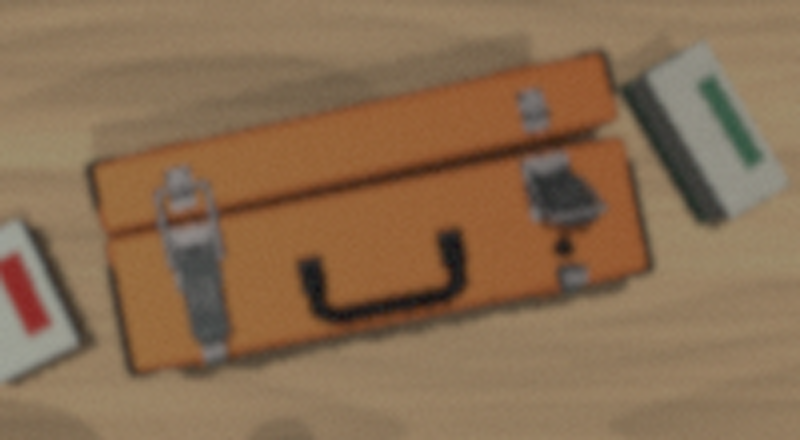

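View pics/scenec.png

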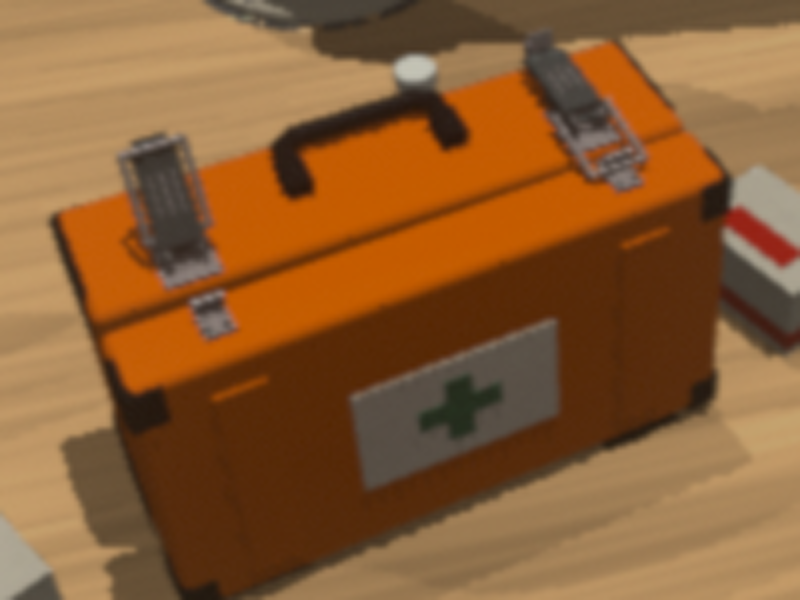

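```bash
cat > h.py <<'E'
from bench import sensors, viewer, job
import cv2, numpy as np
from scipy.spatial.transform import Rotation as R
def cal(n):
    c=viewer.calibration(n); f=210/np.tan(np.radians(c['vfov']/2))
    K=np.array([[f,0,c['cx']],[0,f,c['cy']],[0,0,1]]); return K,cv2.Rodrigues(c['rvec'])[0],c['tvec']
def ray(C,px):
    K,Rm,t=C; d=Rm.T@np.linalg.inv(K)@np.array([px[0],px[1],1.]); return -Rm.T@t,d/np.linalg.norm(d)
def onz(C,px,z):
    o,d=ray(C,px); return o+d*(z-o[2])/d[2]
def tri(A):
    M=np.zeros((3,3));b=np.zeros(3)
    for C,p in A:
        o,d=ray(C,p);P=np.eye(3)-np.outer(d,d);M+=P;b+=P@o
    return np.linalg.solve(M,b)
def proj(C,X):
    K,Rm,t=C; p=(Rm@np.asarray(X,float).reshape(-1,3).T).T+t; p=p@K.T; return p[:,:2]/p[:,2:]
def ob():
    o=sensors.get_obs(); print('t',round(o['clock'],2),'p',np.round(o['tool_pos']*1000,1),'F',np.round(o['ft_force'],1),'g',round(o['gripper_width'],3)); return o
E
python3 - <<'E'
from h import *
T=cal('top');S=cal('scene')
np.set_printoptions(precision=4,suppress=True)
pt=[np.array(p)/4+[230,150] for p in [(92,163),(606,52),(650,268),(133,373)]]
W=[onz(T,p,.2) for p in pt]
for w in W: print(w)
print('edges',[np.linalg.norm(W[i]-W[(i+1)%4]) for i in range(4)])
for a,b in((0,1),(3,2)): d=W[a]-W[b]; print('yaw',np.degrees(np.arctan2(-d[0],d[1])))
print('c',sum(W)/4)
# scene check corners
ps=[np.array(p)/4+[130,150] for p in [(722,180),(125,395),(55,215),(615,40)]]
for a in ps: print(onz(S,a,.2))
E
```

```text
[0.5691 0.1467 0.2   ]
[ 0.6323 -0.1827  0.2   ]
[ 0.4938 -0.2058  0.2   ]
[0.4355 0.1237 0.2   ]
edges [np.float64(0.3354315421936615), np.float64(0.14036727966148485), np.float64(0.33462730942053454), np.float64(0.13556443151328335)]
yaw 10.865177036126092
yaw 10.045716570134186
c [ 0.5327 -0.0295  0.2   ]
[0.5732 0.1465 0.2   ]
[ 0.6352 -0.1781  0.2   ]
[ 0.4986 -0.2029  0.2   ]
[0.4392 0.1266 0.2   ]
```

```bash
cat >> h.py <<'E'
np.set_printoptions(precision=4,suppress=True)
def case(yaw=10.5,o=(0.534,-0.028)):
    y=np.radians(yaw); return np.array([[np.cos(y),-np.sin(y),0],[np.sin(y),np.cos(y),0],[0,0,1]]),np.array([o[0],o[1],0])
def tool(opt,tilt,yaw=10.5):
    # jaws along case y; tilt>0: gripper top leans to case +x
    A,_=case(yaw); z=A@np.array([-np.sin(tilt),0,-np.cos(tilt)]); x=A@np.array([0,1.,0])*(1 if opt==1 else -1)
    return np.c_[x,np.cross(z,x),z]
def plan(p,Rt,n,dp=2,dr=3):
    o=sensors.get_obs(); p0=o['tool_pos'];R0=R.from_quat(o['tool_rot']); dv=(R0.inv()*R.from_matrix(Rt)).as_rotvec()
    print('total',np.round((R0.inv().apply(p-p0))*100,2),np.round(dv,3))
    Ri=R0
    st=(np.array(p)-p0)/n*100
    rows=[[list(map(float,np.round(Ri.inv().apply(st),dp)))] for _ in range(0)]
    for i in range(n):
        rows.append([[float(v) for v in np.round(Ri.inv().apply(st),dp)],[float(v) for v in np.round(dv/n,dr)]]); Ri=Ri*R.from_rotvec(dv/n)
    print(str(rows).replace(' ',''))
E
python3 - <<'E'
from h import *
o=ob(); K,Rm,t=cal('wrist'); c=-Rm.T@t; R0=R.from_quat(o['tool_rot'])
print('cam in tool',R0.inv().apply(c-o['tool_pos']),'axis',R0.inv().apply(Rm.T[:,2]))
A,O=case(); 
print('latch', A@np.array([.02,-.115,.2])+O, 'keeper~',A@np.array([.047,-.115,.205])+O)
print(proj(cal('top'),A@np.array([.047,-.115,.205])+O),proj(cal('scene'),A@np.array([.047,-.115,.205])+O))
for op in(1,2): plan(A@np.array([.06,-.115,.40])+O,tool(op,0),20)
E
```

```text
t 0.15 p [231.7 606.7 225.9] F [-0.7  0.6  0.1] g 0.998
cam in tool [ 0.0007 -0.0854 -0.1572] axis [-0.      0.3096  0.9509]
latch [ 0.5746 -0.1374  0.2   ] keeper~ [ 0.6012 -0.1325  0.205 ]
[[362.7007 175.3592]] [[182.5874 229.4093]]
total [-55.23  61.99 -17.33] [-0.     0.001 -0.548]
[[[-2.76,3.1,-0.87],[-0.0,0.0,-0.027]],[[-2.85,3.02,-0.87],[-0.0,0.0,-0.027]],[[-2.93,2.94,-0.87],[-0.0,0.0,-0.027]],[[-3.01,2.86,-0.87],[-0.0,0.0,-0.027]],[[-3.08,2.78,-0.87],[-0.0,0.0,-0.027]],[[-3.16,2.69,-0.87],[-0.0,0.0,-0.027]],[[-3.23,2.61,-0.87],[-0.0,0.0,-0.027]],[[-3.3,2.52,-0.87],[-0.0,0.0,-0.027]],[[-3.37,2.43,-0.87],[-0.0,0.0,-0.027]],[[-3.43,2.33,-0.87],[-0.0,0.0,-0.027]],[[-3.5,2.24,-0.87],[-0.0,0.0,-0.027]],[[-3.56,2.14,-0.87],[-0.0,0.0,-0.027]],[[-3.61,2.04,-0.87],[-0.0,0.0,-0.027]],[[-3.67,1.94,-0.87],[-0.0,0.0,-0.027]],[[-3.72,1.84,-0.87],[-0.0,0.0,-0.027]],[[-3.77,1.74,-0.87],[-0.0,0.0,-0.027]],[[-3.82,1.63,-0.87],[-0.0,0.0,-0.027]],[[-3.86,1.53,-0.87],[-0.0,0.0,-0.027]],[[-3.9,1.42,-0.87],[-0.0,0.0,-0.027]],[[-3.94,1.32,-0.87],[-0.0,0.0,-0.027]]]
total [-55.23  61.99 -17.33] [0.002 0.001 2.594]
[[[-2.76,3.1,-0.87],[0.0,0.0,0.13]],[[-2.34,3.43,-0.87],[0.0,0.0,0.13]],[[-1.87,3.7,-0.87],[0.0,0.0,0.13]],[[-1.38,3.92,-0.87],[0.0,0.0,0.13]],[[-0.86,4.06,-0.87],[0.0,0.0,0.13]],[[-0.33,4.14,-0.87],[0.0,0.0,0.13]],[[0.21,4.15,-0.87],[0.0,0.0,0.13]],[[0.74,4.08,-0.87],[0.0,0.0,0.13]],[[1.26,3.95,-0.87],[0.0,0.0,0.13]],[[1.77,3.76,-0.87],[0.0,0.0,0.13]],[[2.24,3.5,-0.87],[0.0,0.0,0.13]],[[2.67,3.18,-0.87],[0.0,0.0,0.13]],[[3.06,2.81,-0.87],[0.0,0.0,0.13]],[[3.4,2.39,-0.87],[0.0,0.0,0.13]],[[3.68,1.93,-0.87],[0.0,0.0,0.13]],[[3.89,1.44,-0.87],[0.0,0.0,0.13]],[[4.05,0.92,-0.87],[0.0,0.0,0.13]],[[4.13,0.39,-0.87],[0.0,0.0,0.13]],[[4.15,-0.15,-0.87],[0.0,0.0,0.13]],[[4.09,-0.68,-0.87],[0.0,0.0,0.13]]]
```

Call:
carry_out([
  [[-2.8,3.1,-1.3],[0,0,0.13]],
  [[-2.3,3.4,-1.3],[0,0,0.13]],
  [[-1.9,3.7,-1.3],[0,0,0.13]],
  [[-1.4,3.9,-1.3],[0,0,0.13]],
  [[-0.9,4.1,-1.3],[0,0,0.13]],
  [[-0.3,4.1,-1.3],[0,0,0.13]],
  [[0.2,4.1,-1.3],[0,0,0.13]],
  [[0.7,4.1,-1.3],[0,0,0.13]],
  [[1.3,4.0,-1.3],[0,0,0.13]],
  [[1.8,3.8,-1.3],[0,0,0.13]],
])

```text
clock: 1.15
tool_pos: [0.4148, 0.2234, 0.3541]
tool_rot: [0.998, -0.066, -0.005, 0.003]
ft_force: [1.2, 0.8, 0.3]
gripper_width: 0.999
```

Run:
```python
from h import *
o=ob(); print(o['qpos'])
A,O=case(); plan(A@np.array([.06,-.115,.37])+O,tool(2,0.15),10)
plan(A@np.array([.06,-.115,.37])+O,tool(2,0.15),14)
```

```text
t 1.15 p [414.8 223.4 354.1] F [1.2 0.8 0.3] g 0.999
[-0.4917  0.0483 -0.0607  1.8108  0.0017  1.2949 -0.6855]
total [24.4  32.42 -1.62] [-0.118 -0.089  1.253]
[[[2.44,3.24,-0.16],[-0.012,-0.009,0.125]],[[2.83,2.91,-0.15],[-0.012,-0.009,0.125]],[[3.17,2.54,-0.14],[-0.012,-0.009,0.125]],[[3.46,2.13,-0.15],[-0.012,-0.009,0.125]],[[3.69,1.68,-0.16],[-0.012,-0.009,0.125]],[[3.87,1.21,-0.17],[-0.012,-0.009,0.125]],[[3.99,0.72,-0.2],[-0.012,-0.009,0.125]],[[4.05,0.21,-0.23],[-0.012,-0.009,0.125]],[[4.04,-0.29,-0.26],[-0.012,-0.009,0.125]],[[3.97,-0.79,-0.31],[-0.012,-0.009,0.125]]]
total [24.4  32.42 -1.62] [-0.118 -0.089  1.253]
[[[1.74,2.32,-0.12],[-0.008,-0.006,0.089]],[[1.94,2.15,-0.11],[-0.008,-0.006,0.089]],[[2.13,1.97,-0.1],[-0.008,-0.006,0.089]],[[2.29,1.77,-0.1],[-0.008,-0.006,0.089]],[[2.44,1.56,-0.1],[-0.008,-0.006,0.089]],[[2.57,1.34,-0.11],[-0.008,-0.006,0.089]],[[2.68,1.1,-0.11],[-0.008,-0.006,0.089]],[[2.77,0.86,-0.12],[-0.008,-0.006,0.089]],[[2.83,0.61,-0.14],[-0.008,-0.006,0.089]],[[2.87,0.36,-0.15],[-0.008,-0.006,0.089]],[[2.89,0.1,-0.17],[-0.008,-0.006,0.089]],[[2.89,-0.16,-0.18],[-0.008,-0.006,0.089]],[[2.86,-0.41,-0.21],[-0.008,-0.006,0.089]],[[2.81,-0.66,-0.23],[-0.008,-0.006,0.089]]]
```

Call:
carry_out([
  [[2.4,3.2,-0.2],[-0.012,-0.009,0.125]],
  [[2.8,2.9,-0.2],[-0.012,-0.009,0.125]],
  [[3.2,2.5,-0.2],[-0.012,-0.009,0.125]],
  [[3.5,2.1,-0.2],[-0.012,-0.009,0.125]],
  [[3.7,1.7,-0.2],[-0.012,-0.009,0.125]],
  [[3.9,1.2,-0.2],[-0.012,-0.009,0.125]],
  [[4.0,0.7,-0.2],[-0.012,-0.009,0.125]],
  [[4.0,0.2,-0.2],[-0.012,-0.009,0.125]],
  [[4.0,-0.3,-0.3],[-0.012,-0.009,0.125]],
  [[4.0,-0.8,-0.3],[-0.012,-0.009,0.125]],
])

```text
clock: 2.15
tool_pos: [0.6115, -0.1472, 0.3759]
tool_rot: [0.751, -0.656, -0.049, 0.058]
ft_force: [1.1, -0.9, -0.4]
gripper_width: 0.999
```

Run:
```python
from h import *
o=ob(); print(o['qpos'])
A,O=case(); plan(A@np.array([.06,-.115,.36])+O,tool(2,0.15),4)
```

```text
t 2.15 p [ 611.5 -147.2  375.9] F [ 1.1 -0.9 -0.4] g 0.999
[-0.0697  0.4516  0.359   1.291  -0.0925  1.5646 -1.161 ]
total [-1.66 -0.71  1.5 ] [ 0.002  0.005 -0.047]
[[[-0.42,-0.18,0.37],[0.001,0.001,-0.012]],[[-0.41,-0.18,0.37],[0.001,0.001,-0.012]],[[-0.41,-0.19,0.37],[0.001,0.001,-0.012]],[[-0.41,-0.19,0.37],[0.001,0.001,-0.012]]]
```

Call:
carry_out([
  [[-0.6,-0.2,0.5],[0,0,-0.016]],
  [[-0.6,-0.2,0.5],[0,0,-0.016]],
  [[-0.5,-0.2,0.5],[0,0,-0.015]],
  [[0,0,0],[0,0,0]],
  [[0,0,0],[0,0,0]],
])

```text
clock: 2.65
tool_pos: [0.612, -0.1339, 0.3556]
tool_rot: [0.765, -0.639, -0.052, 0.06]
ft_force: [-0.1, -0.1, 0.3]
gripper_width: 0.997
```

Run:
```python
from h import *
o=ob(); print(o['joint_velocities'])
import pickle; C=cal('wrist'); cv2.imwrite('pics/w1.png',viewer.capture('wrist')); pickle.dump(C,open('w1.pkl','wb'))
```

```text
t 2.65 p [ 612.  -133.9  355.6] F [-0.1 -0.1  0.3] g 0.997
[-0.0202 -0.0066 -0.0137  0.016  -0.0067 -0.0046  0.0056]
```

View pics/w1.png

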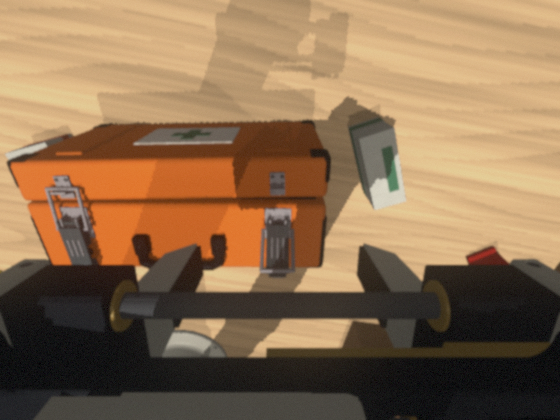

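Here the undone latch is at about (277,180)–(277,275): hook plate at (277,182), and the loop lies over the raised lever with its bar at about (277,273).

Run:
```python
import cv2
a=cv2.imread('pics/w1.png')[160:290,210:340]; a=cv2.resize(a,None,fx=4.5,fy=4.5,interpolation=cv2.INTER_CUBIC)
cv2.imwrite('pics/w1c.png',cv2.convertScaleAbs(a,alpha=1.5,beta=10))
```

```text
(no output)
```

View pics/w1c.png

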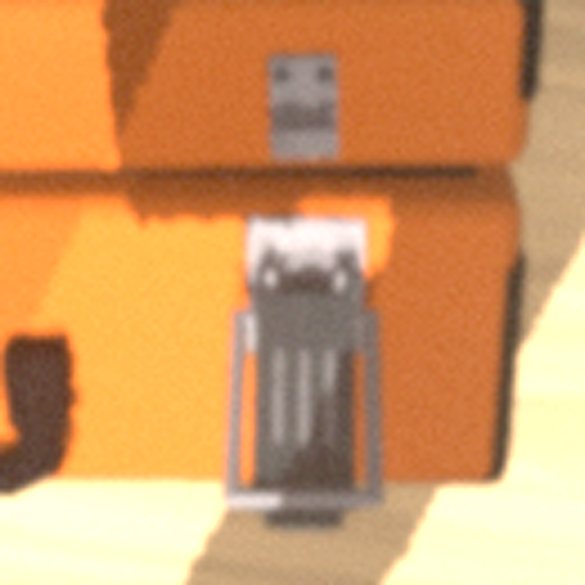

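```bash
python3 - <<'E'
from h import *
import pickle
W=pickle.load(open('w1.pkl','rb'));S=cal('scene');T=cal('top');A,O=case()
w=lambda x,y:(210+x/4.5,160+y/4.5); s=lambda x,y:(130+x/4,150+y/4); t=lambda x,y:(230+x/4,150+y/4)
def c(n,X): print(n,(A.T@(X-O))*1000)
c('bar',tri([(W,w(303,498)),(S,s(153,148))]))
c('lever tip',tri([(W,w(305,520)),(S,s(152,137))]))
c('plate corner far WT',tri([(W,w(303,55)),(T,t(533,90)),(S,s(222,335))]))
c('hookplate z200',onz(W,w(303,55),.2)); c('near edge',onz(W,w(303,158),.2))
c('base near seam',onz(W,w(307,218),.2))
c('seam L',onz(W,(35,203),.2)); c('seam at',onz(W,w(60,178),.2)); c('deep shell seam edge',onz(W,w(60,190),.2))
c('corner right rear',onz(W,w(500,478),.2))
c('right side seam',onz(W,w(520,250),.2))
# done latch keeper and lid left corner
c('L near corner',onz(W,(30,203),.2)); 
# lid front top edge line
import itertools
c('lid front left',onz(W,(13,198),.2))
E
python3 - <<'E'
import cv2
a=cv2.imread('pics/w1.png')[110:290,0:345]; cv2.imwrite('pics/w1d.png',cv2.resize(a,None,fx=2.3,fy=2.3,interpolation=cv2.INTER_CUBIC))
E
```

```text
bar [ -31.8472 -113.086   254.304 ]
lever tip [ -30.6994 -113.0266  262.7505]
plate corner far WT [  55.0761 -115.2929  201.1952]
hookplate z200 [  54.2895 -114.4041  200.    ]
near edge [  27.7189 -114.1731  200.    ]
base near seam [  11.2769 -115.0263  200.    ]
seam L [ 19.1384 155.6307 200.    ]
seam at [ 22.5574 -54.4874 200.    ]
deep shell seam edge [ 19.2793 -54.1893 200.    ]
corner right rear [ -69.7472 -167.7459  200.    ]
right side seam [   1.997 -168.629  200.   ]
L near corner [ 19.1602 161.2098 200.    ]
lid front left [ 25.3782 177.6475 200.    ]
```

View pics/w1d.png

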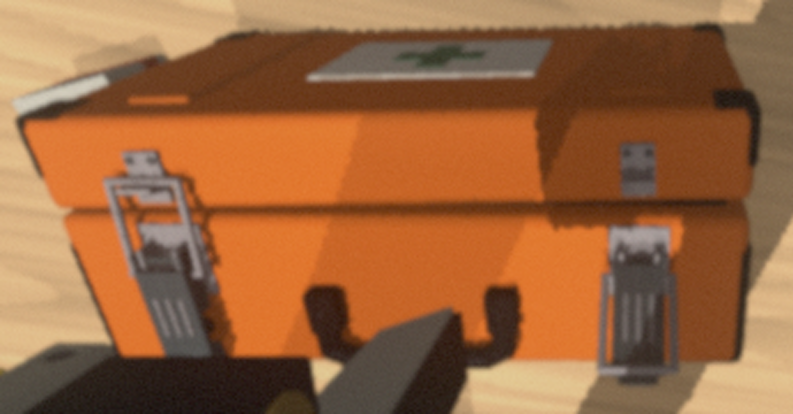

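```bash
cat >> h.py <<'E'
PY=-115.
def lp(a): return np.array([2-8*np.cos(a),PY,211+8*np.sin(a)])
def bar(a,b): e=b-a; return lp(a)+47*np.array([np.cos(e),0,np.sin(e)])
def tip(a): return np.array([2-60*np.cos(a),PY,211+60*np.sin(a)])
def w2(X,A,O): return A@(np.asarray(X)/1000)+O
E
python3 - <<'E'
from h import *
import pickle
W=pickle.load(open('w1.pkl','rb'));S=cal('scene');T=cal('top');A,O=case()
w=lambda p:((p-[210,160])*4.5)[0]; s=lambda p:((p-[130,150])*4)[0]
for a in (0.9,1.0,1.1,1.2,1.3):
  for b in (2.97,2.8,2.6):
    X=w2(bar(a,b),A,O); Y=w2(tip(a),A,O)
    print(a,b,'bar W',w(proj(W,X)),'S',s(proj(S,X)),'tip W',w(proj(W,Y)),'S',s(proj(S,Y)))
E
python3 - <<'E'
import cv2
a=cv2.imread('pics/scene0.png')[175:240,150:200]; cv2.imwrite('pics/scd.png',cv2.resize(a,None,fx=9,fy=9,interpolation=cv2.INTER_CUBIC))
E
```

```text
0.9 2.97 bar W [306.3051 485.2169] S [148.8527 150.1171] tip W [306.6508 518.3699] S [143.576  139.3554]
0.9 2.8 bar W [305.9444 467.8369] S [151.7735 154.0144] tip W [306.6508 518.3699] S [143.576  139.3554]
0.9 2.6 bar W [305.5402 439.6582] S [156.2079 161.8313] tip W [306.6508 518.3699] S [143.576  139.3554]
1.0 2.97 bar W [306.0536 474.7093] S [150.6642 152.1768] tip W [306.3769 511.4207] S [144.9675 139.8583]
1.0 2.8 bar W [305.6983 453.6327] S [154.0618 157.5814] tip W [306.3769 511.4207] S [144.9675 139.8583]
1.0 2.6 bar W [305.3116 421.5097] S [158.9863 167.0748] tip W [306.3769 511.4207] S [144.9675 139.8583]
1.1 2.97 bar W [305.8038 461.6028] S [152.8148 155.2852] tip W [306.0988 501.5509] S [146.7519 141.5122]
1.1 2.8 bar W [305.4591 436.9712] S [156.6601 162.1634] tip W [306.0988 501.5509] S [146.7519 141.5122]
1.1 2.6 bar W [305.0965 401.2358] S [162.0268 173.2526] tip W [306.0988 501.5509] S [146.7519 141.5122]
1.2 2.97 bar W [305.5595 445.9692] S [155.2868 159.4263] tip W [305.8201 488.7434] S [148.9178 144.3221]
1.2 2.8 bar W [305.2308 418.0042] S [159.5441 167.7251] tip W [305.8201 488.7434] S [148.9178 144.3221]
1.2 2.6 bar W [304.8983 379.0813] S [165.2984 180.3068] tip W [305.8201 488.7434] S [148.9178 144.3221]
1.3 2.97 bar W [305.3241 427.9352] S [158.058  164.5709] tip W [305.5448 473.0357] S [151.4488 148.2793]
1.3 2.8 bar W [305.017  396.9393] S [162.6855 174.2181] tip W [305.5448 473.0357] S [151.4488 148.2793]
1.3 2.6 bar W [304.7206 355.3419] S [168.7662 188.1671] tip W [305.5448 473.0357] S [151.4488 148.2793]
```

View pics/scd.png

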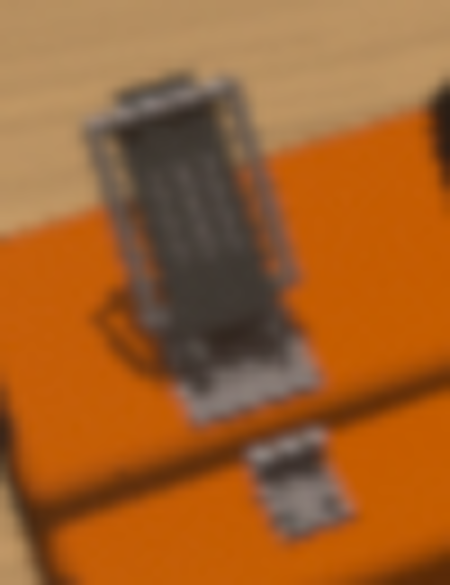

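```bash
cat >> h.py <<'E'
def go(x,y,z,n,tilt=0.15):
    A,O=case(); plan(w2([x,y,z],A,O),tool(2,tilt),n)
def here():
    o=ob(); A,O=case(); c=A.T@(o['tool_pos']-O)*1000; print('case',c.round(1),'Fcase',(A.T@o['ft_force']).round(1),'Rerr',(R.from_quat(o['tool_rot']).inv()*R.from_matrix(tool(2,.15))).as_rotvec().round(3)); return o
E
python3 -c "
from h import *
here(); go(-27,-114,275,6)"
```

```text
t 2.7 p [ 612.1 -133.6  355.6] F [-0.1 -0.3  0.1] g 0.999
case [  57.6 -118.   355.6] Fcase [-0.2 -0.3  0.1] Rerr [ 0.008  0.004 -0.004]
total [-0.33  7.09  9.3 ] [ 0.008  0.004 -0.004]
[[[-0.06,1.18,1.55],[0.001,0.001,-0.001]],[[-0.06,1.18,1.55],[0.001,0.001,-0.001]],[[-0.06,1.19,1.55],[0.001,0.001,-0.001]],[[-0.06,1.19,1.54],[0.001,0.001,-0.001]],[[-0.06,1.19,1.54],[0.001,0.001,-0.001]],[[-0.07,1.19,1.54],[0.001,0.001,-0.001]]]
```

Call:
carry_out([
  [[-0.1,1.2,1.5],[0.001,0.001,-0.001]],
  [[-0.1,1.2,1.5],[0.001,0.001,-0.001]],
  [[-0.1,1.2,1.5],[0.001,0.001,-0.001]],
  [[-0.1,1.2,1.5],[0.001,0.001,-0.001]],
  [[0,1.2,1.5],[0.001,0.001,0]],
  [[0,1.2,1.5],[0,0,0]],
  [[0,0,0],[0,0,0]],
  [[0,0,0],[0,0,0]],
], claw=0.65)

```text
clock: 3.5
tool_pos: [0.527, -0.1404, 0.2808]
tool_rot: [0.77, -0.634, -0.044, 0.055]
ft_force: [0.0, 0.3, -0.1]
gripper_width: 0.65
```

```bash
python3 -c "
from h import *
import pickle
here(); go(-27,-114,250,4)
C=cal('wrist'); cv2.imwrite('pics/w2.png',viewer.capture('wrist')); pickle.dump(C,open('w2.pkl','wb'))
s=viewer.capture('scene')[130:280,100:300]; cv2.imwrite('pics/s2.png',cv2.resize(s,None,fx=4,fy=4,interpolation=cv2.INTER_CUBIC))
"
```

```text
t 3.5 p [ 527.  -140.4  280.8] F [ 0.   0.3 -0.1] g 0.65
case [ -27.4 -109.3  280.8] Fcase [ 0.1  0.3 -0.1] Rerr [-0.009 -0.003  0.009]
total [ 0.47 -0.47  3.04] [-0.009 -0.003  0.009]
[[[0.12,-0.12,0.76],[-0.002,-0.001,0.002]],[[0.12,-0.12,0.76],[-0.002,-0.001,0.002]],[[0.12,-0.12,0.76],[-0.002,-0.001,0.002]],[[0.12,-0.12,0.76],[-0.002,-0.001,0.002]]]
```

View pics/w2.png

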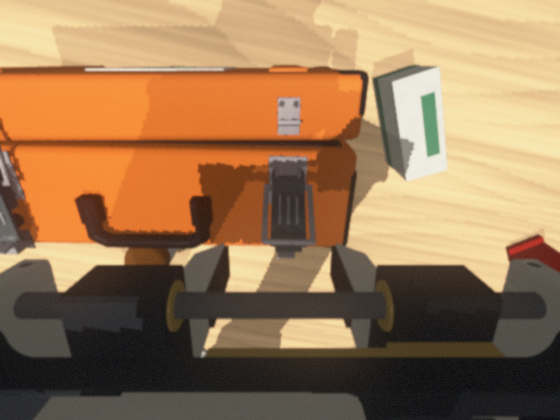

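View pics/s2.png

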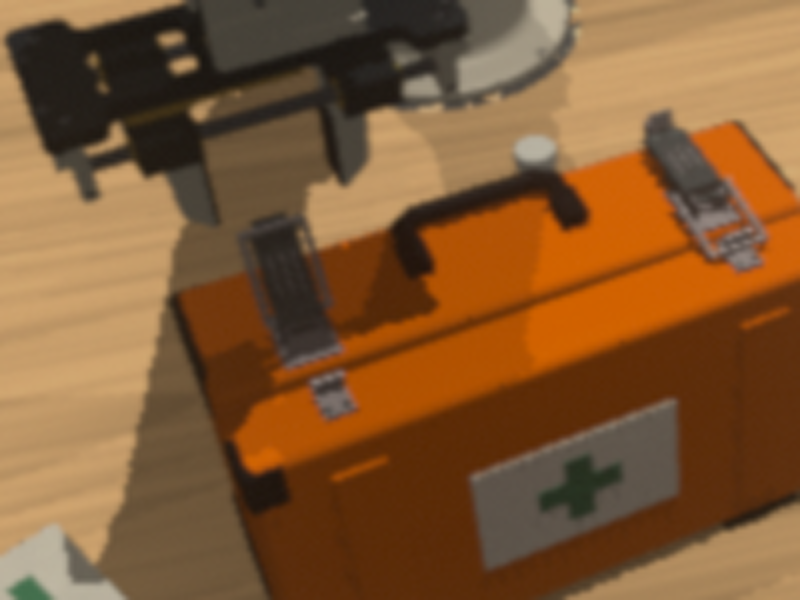

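Bar at about (288,242) in the wrist view, between the open fingers (tips at x ≈ 225 and 335) and slightly right of their centre.

```bash
python3 -c "
from h import *
import pickle
A,O=case()
W=pickle.load(open('w2.pkl','rb'));W1=pickle.load(open('w1.pkl','rb'))
a=cv2.imread('pics/w2.png')[140:270,220:350]; a=cv2.resize(a,None,fx=4.5,fy=4.5,interpolation=cv2.INTER_CUBIC)
cv2.imwrite('pics/w2c.png',cv2.convertScaleAbs(a,alpha=2.2,beta=10))
for z in (.252,.255,.258): print(A.T@(onz(W,(288,242.5),z)-O)*1000,A.T@(onz(W1,(277.3,270.7),z)-O)*1000)
o=sensors.get_obs(); print(proj(W,o['tool_pos']))
"
```

```text
[ -33.6859 -113.9502  252.    ] [ -34.3975 -114.0902  252.    ]
[ -31.7526 -113.8259  255.    ] [ -31.9632 -114.1401  255.    ]
[ -29.8193 -113.7015  258.    ] [ -29.5289 -114.1901  258.    ]
[[282.0557 259.6657]]
```

View pics/w2c.png

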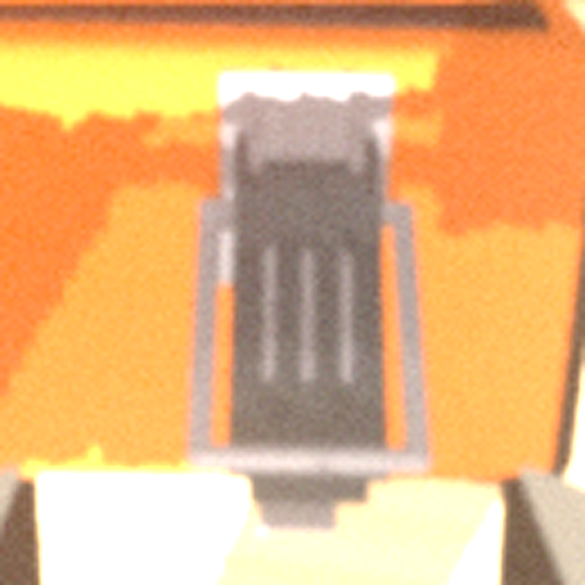

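Call:
carry_out([
  [[0.1,-0.1,0.8],[-0.002,-0.001,0.002]],
  [[0.1,-0.1,0.8],[-0.002,-0.001,0.002]],
  [[0.1,-0.1,0.8],[-0.002,-0.001,0.002]],
  [[0.1,-0.1,0.7],[-0.002,0,0.002]],
  [[0,0,0],[0,0,0]],
  [[0,0,0],[0,0,0]],
])

```text
clock: 4.2
tool_pos: [0.53, -0.1447, 0.2469]
tool_rot: [0.767, -0.637, -0.047, 0.057]
ft_force: [0.8, -0.1, 0.7]
gripper_width: 0.651
```

```bash
python3 -c "
from h import *
here(); go(-27,-114,250,2)
"
```

```text
t 4.2 p [ 530.  -144.7  246.9] F [ 0.8 -0.1  0.7] g 0.651
case [ -25.2 -114.   246.9] Fcase [ 0.8 -0.2  0.7] Rerr [-0.001 -0.001  0.002]
total [ 0.    0.22 -0.28] [-0.001 -0.001  0.002]
[[[0.0,0.11,-0.14],[-0.001,-0.001,0.001]],[[0.0,0.11,-0.14],[-0.001,-0.001,0.001]]]
```

Call:
carry_out([
  [[0,0.2,-0.2],[0,0,0]],
  [[0,0,0],[0,0,0]],
  [[0,0,0],[0,0,0]],
])

```text
clock: 4.5
tool_pos: [0.5284, -0.1451, 0.2498]
tool_rot: [0.767, -0.637, -0.047, 0.057]
ft_force: [0.0, 0.7, 1.3]
gripper_width: 0.648
```

```bash
python3 -c "
from h import *
here(); go(-27,-114,250,1)
"
```

```text
t 4.5 p [ 528.4 -145.1  249.8] F [0.  0.7 1.3] g 0.648
case [ -26.9 -114.1  249.8] Fcase [0.1 0.7 1.3] Rerr [-0.002 -0.001  0.001]
total [-0.01  0.02 -0.02] [-0.002 -0.001  0.001]
[[[-0.01,0.02,-0.02],[-0.002,-0.001,0.001]]]
```

Call:
carry_out([
  [[0,0,0],[0,0,0]],
  [[0,0,0],[0,0,0]],
  [[0,0,0],[0,0,0]],
  [[0,0,0],[0,0,0]],
  [[0,0,0],[0,0,0]],
], claw=0.36)

```text
clock: 5.0
tool_pos: [0.5289, -0.1458, 0.2507]
tool_rot: [0.767, -0.637, -0.046, 0.057]
ft_force: [-0.2, 0.7, -0.1]
gripper_width: 0.373
```

```bash
python3 -c "
from h import *
import pickle
here()
C=cal('wrist'); a=viewer.capture('wrist')[140:300,200:360]; cv2.imwrite('pics/w3.png',cv2.convertScaleAbs(cv2.resize(a,None,fx=3.7,fy=3.7,interpolation=cv2.INTER_CUBIC),alpha=2.0,beta=10))
"
```

```text
t 5.0 p [ 528.9 -145.8  250.7] F [-0.2  0.7 -0.1] g 0.373
case [ -26.5 -114.9  250.7] Fcase [-0.1  0.8 -0.1] Rerr [-0.004 -0.003  0.001]
```

View pics/w3.png

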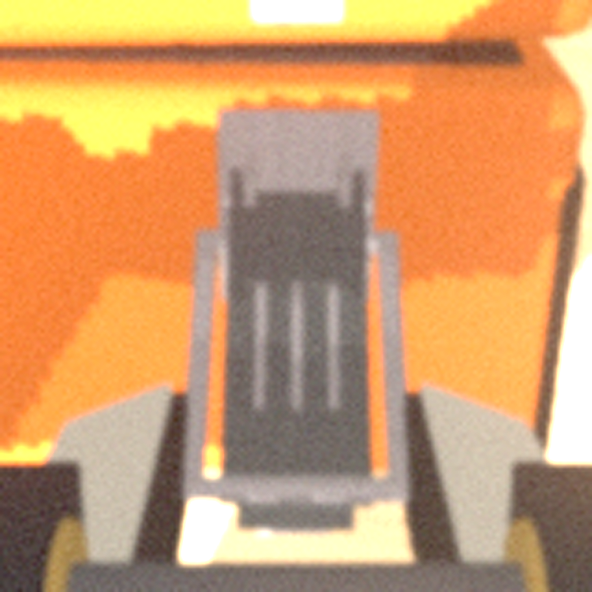

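The fingertips now sit either side of the loop's bar end (bar at crop about (297,490)). I'm closing a little more to check that it really is held.

Call:
carry_out([
  [[0,0,0],[0,0,0]],
  [[0,0,0],[0,0,0]],
  [[0,0,0],[0,0,0]],
], claw=0.3)

```text
clock: 5.35
tool_pos: [0.5288, -0.1458, 0.2507]
tool_rot: [0.767, -0.637, -0.046, 0.057]
ft_force: [0.4, -0.1, 0.3]
gripper_width: 0.37
```

```bash
cat >> h.py <<'E'
def rows(deltas):
    o=sensors.get_obs(); A,O=case(); Rt=R.from_quat(o['tool_rot'])
    print(str([[[float(v) for v in np.round(Rt.inv().apply(A@np.array([d[0],d[1] if len(d)>2 else 0,d[-1]]))/10,2)],[0,0,0]] for d in deltas]).replace(' ',''))
def arc(e0,e1,n,r=47):
    e=np.radians(np.linspace(e0,e1,n+1)); P=np.c_[np.cos(e),np.sin(e)]*r; return np.diff(P,axis=0)
E
python3 -c "
from h import *
rows(arc(125,85,10)); rows(arc(85,30,10))"
```

```text
[[[0.0,-0.25,-0.22],[0,0,0]],[[0.0,-0.26,-0.2],[0,0,0]],[[0.0,-0.27,-0.18],[0,0,0]],[[0.0,-0.29,-0.16],[0,0,0]],[[0.0,-0.3,-0.14],[0,0,0]],[[0.0,-0.31,-0.12],[0,0,0]],[[0.0,-0.31,-0.1],[0,0,0]],[[0.0,-0.32,-0.08],[0,0,0]],[[0.0,-0.32,-0.05],[0,0,0]],[[0.0,-0.33,-0.03],[0,0,0]]]
[[[0.0,-0.45,-0.01],[0,0,0]],[[0.0,-0.45,0.04],[0,0,0]],[[0.0,-0.44,0.08],[0,0,0]],[[0.0,-0.43,0.12],[0,0,0]],[[0.0,-0.42,0.16],[0,0,0]],[[-0.0,-0.4,0.2],[0,0,0]],[[-0.0,-0.38,0.24],[0,0,0]],[[-0.0,-0.36,0.28],[0,0,0]],[[-0.0,-0.33,0.31],[0,0,0]],[[-0.0,-0.3,0.34],[0,0,0]]]
```

Call:
carry_out([
  [[0,-0.25,-0.22],[0,0,0]],
  [[0,-0.26,-0.2],[0,0,0]],
  [[0,-0.27,-0.18],[0,0,0]],
  [[0,-0.29,-0.16],[0,0,0]],
])

```text
clock: 5.75
tool_pos: [0.5376, -0.1443, 0.2542]
tool_rot: [0.767, -0.638, -0.049, 0.06]
ft_force: [-3.1, -1.7, -3.3]
gripper_width: 0.376
```

```bash
python3 -c "
from h import *
here()"
```

```text
t 5.75 p [ 537.6 -144.3  254.2] F [-3.1 -1.7 -3.3] g 0.376
case [ -17.7 -115.   254.2] Fcase [-3.4 -1.1 -3.3] Rerr [ 0.005 -0.001 -0.   ]
```

```bash
python3 -c "
from h import *
rows(arc(114,84,7))"
```

```text
[[[0.0,-0.3,-0.18],[0,0,0]],[[0.0,-0.31,-0.16],[0,0,0]],[[0.0,-0.33,-0.13],[0,0,0]],[[0.0,-0.33,-0.11],[0,0,0]],[[0.0,-0.34,-0.08],[0,0,0]],[[0.0,-0.35,-0.06],[0,0,0]],[[0.0,-0.35,-0.03],[0,0,0]]]
```

Call:
carry_out([
  [[0,-0.3,-0.2],[0,0,0]],
  [[0,-0.31,-0.18],[0,0,0]],
  [[0,-0.33,-0.15],[0,0,0]],
  [[0,-0.33,-0.12],[0,0,0]],
  [[0,-0.34,-0.09],[0,0,0]],
])

```text
clock: 6.25
tool_pos: [0.5538, -0.1414, 0.2572]
tool_rot: [0.766, -0.638, -0.051, 0.062]
ft_force: [-2.0, -2.1, -7.1]
gripper_width: 0.374
```

```bash
python3 -c "
from h import *
here()
S=viewer.capture('scene')[130:280,100:300]; cv2.imwrite('pics/s4.png',cv2.resize(S,None,fx=4,fy=4,interpolation=cv2.INTER_CUBIC))"
```

```text
t 6.25 p [ 553.8 -141.4  257.2] F [-2.  -2.1 -7.1] g 0.374
case [  -1.2 -115.1  257.2] Fcase [-2.4 -1.7 -7.1] Rerr [ 0.01  -0.001 -0.001]
```

View pics/s4.png

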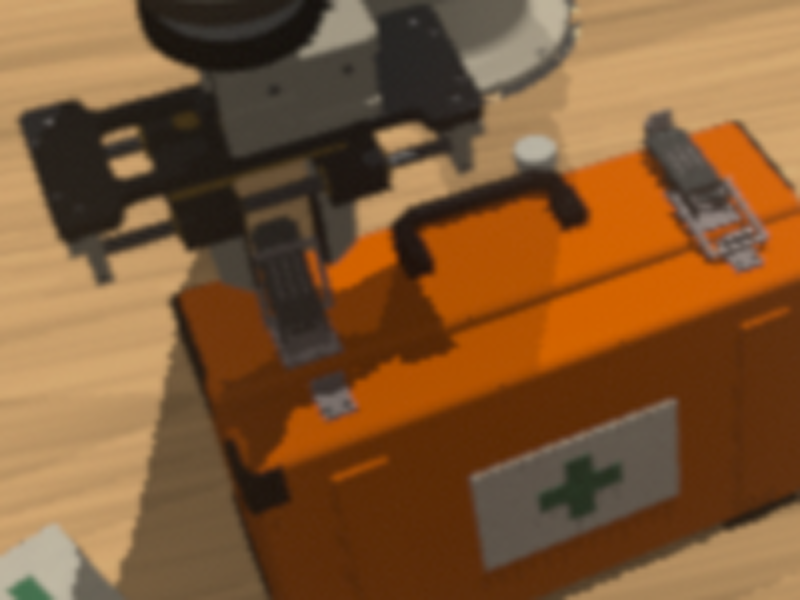

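```bash
python3 -c "
from h import *
rows(arc(91,35,10,45))"
```

```text
[[[-0.0,-0.44,-0.06],[0,0,0]],[[-0.0,-0.44,-0.01],[0,0,0]],[[-0.0,-0.44,0.03],[0,0,0]],[[-0.0,-0.43,0.07],[0,0,0]],[[-0.0,-0.42,0.11],[0,0,0]],[[-0.0,-0.41,0.16],[0,0,0]],[[-0.0,-0.39,0.19],[0,0,0]],[[-0.0,-0.37,0.23],[0,0,0]],[[-0.0,-0.35,0.27],[0,0,0]],[[-0.0,-0.32,0.3],[0,0,0]]]
```

Call:
carry_out([
  [[0,-0.43,0],[0,0,0]],
  [[0,-0.44,0.02],[0,0,0]],
  [[0,-0.44,0.05],[0,0,0]],
  [[0,-0.43,0.08],[0,0,0]],
  [[0,-0.42,0.12],[0,0,0]],
])

```text
clock: 6.8
tool_pos: [0.5758, -0.1376, 0.252]
tool_rot: [0.766, -0.638, -0.051, 0.062]
ft_force: [-3.9, -2.1, -2.6]
gripper_width: 0.37
```

```bash
python3 -c "
from h import *
here()"
```

```text
t 6.8 p [ 575.8 -137.6  252. ] F [-3.9 -2.1 -2.6] g 0.37
case [  21.1 -115.4  252. ] Fcase [-4.2 -1.4 -2.6] Rerr [ 0.011 -0.001 -0.001]
```

Call:
carry_out([
  [[0,-0.41,0.17],[0,0,0]],
  [[0,-0.39,0.21],[0,0,0]],
  [[0,-0.37,0.25],[0,0,0]],
  [[0,-0.35,0.28],[0,0,0]],
  [[0,-0.32,0.32],[0,0,0]],
])

```text
clock: 7.3
tool_pos: [0.5937, -0.1345, 0.2372]
tool_rot: [0.766, -0.638, -0.051, 0.062]
ft_force: [-4.2, -1.1, 0.4]
gripper_width: 0.37
```

```bash
python3 -c "
from h import *
here()
S=viewer.capture('scene')[130:280,100:300]; cv2.imwrite('pics/s5.png',cv2.resize(S,None,fx=4,fy=4,interpolation=cv2.INTER_CUBIC))
a=viewer.capture('wrist')[140:300,200:360]; cv2.imwrite('pics/w5.png',cv2.convertScaleAbs(cv2.resize(a,None,fx=3.7,fy=3.7,interpolation=cv2.INTER_CUBIC),alpha=2.0,beta=10))
rows(arc(35,5,8,45))"
```

```text
t 7.3 p [ 593.7 -134.5  237.2] F [-4.2 -1.1  0.4] g 0.37
case [  39.3 -115.5  237.2] Fcase [-4.3 -0.3  0.4] Rerr [ 0.01  -0.001 -0.001]
[[[-0.0,-0.2,0.22],[0,0,0]],[[-0.0,-0.18,0.23],[0,0,0]],[[-0.0,-0.17,0.24],[0,0,0]],[[-0.0,-0.15,0.25],[0,0,0]],[[-0.0,-0.13,0.26],[0,0,0]],[[-0.0,-0.12,0.27],[0,0,0]],[[-0.0,-0.1,0.28],[0,0,0]],[[-0.0,-0.08,0.28],[0,0,0]]]
```

View pics/s5.png

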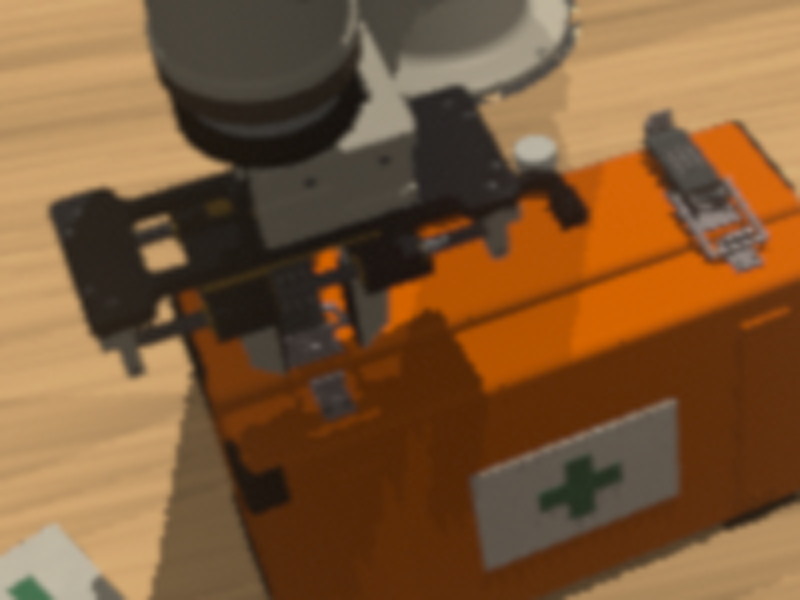

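View pics/w5.png

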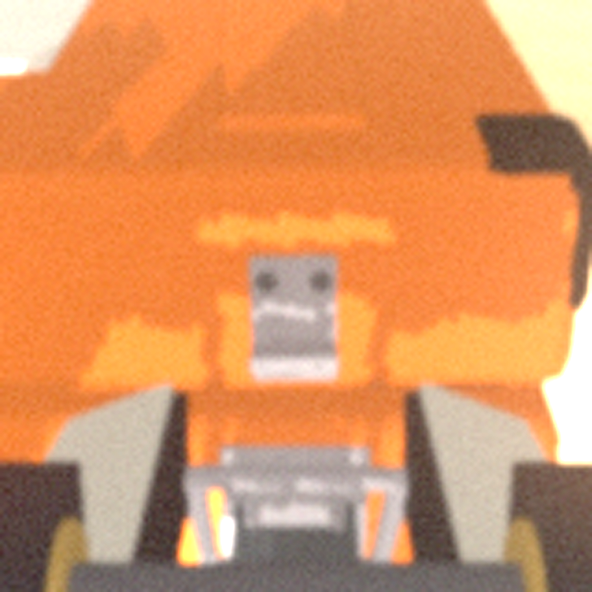

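```bash
python3 -c "
from h import *
rows([(2.2,-3.7),(1.8,-3.8),(1.5,-3.9),(1.2,-4)])"
```

```text
[[[-0.0,-0.28,0.33],[0,0,0]],[[-0.0,-0.24,0.35],[0,0,0]],[[-0.0,-0.21,0.36],[0,0,0]],[[-0.0,-0.18,0.38],[0,0,0]]]
```

Call:
carry_out([
  [[0,-0.28,0.33],[0,0,0]],
  [[0,-0.24,0.35],[0,0,0]],
  [[0,-0.21,0.36],[0,0,0]],
  [[0,-0.18,0.36],[0,0,0]],
  [[0,0,0],[0,0,0]],
])

```text
clock: 7.9
tool_pos: [0.6015, -0.1331, 0.2211]
tool_rot: [0.766, -0.638, -0.05, 0.061]
ft_force: [-3.6, -2.0, 0.5]
gripper_width: 0.371
```

```bash
python3 -c "
from h import *
here();rows([(1,0),(0,1)])"
```

```text
t 7.9 p [ 601.5 -133.1  221.1] F [-3.6 -2.   0.5] g 0.371
case [  47.3 -115.6  221.1] Fcase [-3.9 -1.3  0.5] Rerr [ 0.008 -0.001 -0.001]
[[[-0.0,-0.1,-0.02],[0,0,0]],[[0.0,0.02,-0.1],[0,0,0]]]
```

Call:
carry_out([
  [[0,-0.2,-0.03],[0,0,0]],
  [[0,-0.2,-0.03],[0,0,0]],
  [[0,-0.15,-0.02],[0,0,0]],
])

```text
clock: 8.2
tool_pos: [0.6018, -0.1332, 0.2196]
tool_rot: [0.765, -0.638, -0.054, 0.065]
ft_force: [-6.3, -1.5, 1.7]
gripper_width: 0.371
```

```bash
python3 -c "
from h import *
here()"
```

```text
t 8.2 p [ 601.8 -133.2  219.6] F [-6.3 -1.5  1.7] g 0.371
case [  47.5 -115.8  219.6] Fcase [-6.5 -0.3  1.7] Rerr [ 0.019  0.001 -0.003]
```

Call:
carry_out([
  [[0,-0.3,-0.1],[0.01,0,0]],
  [[0,-0.3,-0.1],[0.01,0,0]],
  [[0,-0.3,-0.08],[0.01,0,0]],
])

```text
clock: 8.5
tool_pos: [0.6025, -0.133, 0.2181]
tool_rot: [0.765, -0.64, -0.052, 0.059]
ft_force: [-9.0, -1.7, 1.2]
gripper_width: 0.37
```

```bash
python3 -c "
from h import *
here()"
```

```text
t 8.5 p [ 602.5 -133.   218.1] F [-9.  -1.7  1.2] g 0.37
case [  48.2 -115.7  218.1] Fcase [-9.1 -0.   1.2] Rerr [ 0.008  0.005 -0.005]
```

```bash
python3 -c "
from h import *
import pickle
C=cal('wrist'); w=viewer.capture('wrist'); here(); cv2.imwrite('pics/w6full.png',w); pickle.dump(C,open('w6.pkl','wb'))
a=w[140:300,200:360]; cv2.imwrite('pics/w6.png',cv2.convertScaleAbs(cv2.resize(a,None,fx=3.7,fy=3.7,interpolation=cv2.INTER_CUBIC),alpha=2.0,beta=10))
S=viewer.capture('scene')[180:250,150:230]; cv2.imwrite('pics/s6.png',cv2.convertScaleAbs(cv2.resize(S,None,fx=8,fy=8,interpolation=cv2.INTER_CUBIC),alpha=2,beta=5))
"
```

```text
t 8.55 p [ 602.5 -133.   218.1] F [-9.  -1.4  0.4] g 0.369
case [  48.2 -115.7  218.1] Fcase [-9.1  0.2  0.4] Rerr [ 0.008  0.005 -0.005]
```

View pics/w6.png

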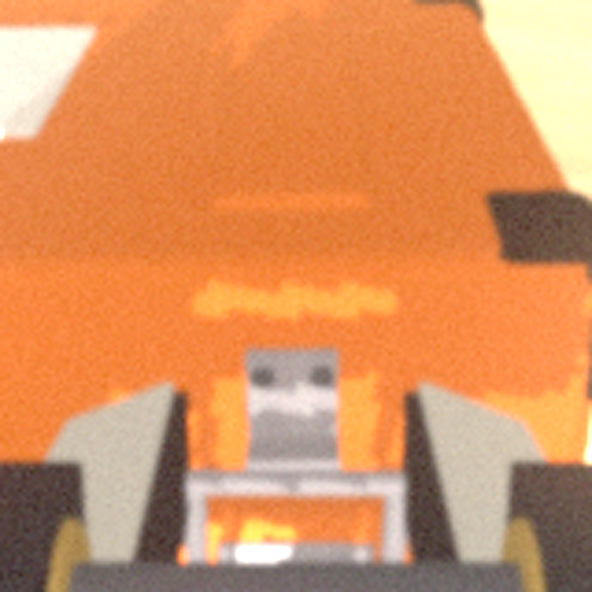

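View pics/s6.png

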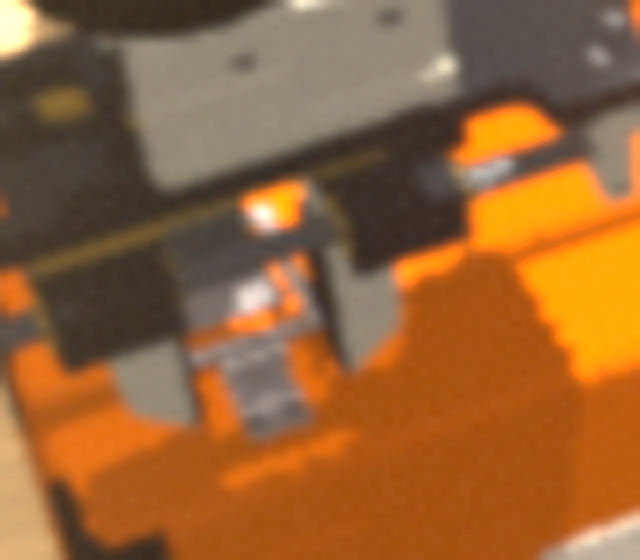

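```bash
python3 -c "
from h import *
import pickle
A,O=case();C=pickle.load(open('w6.pkl','rb'))
f=lambda x,y:(200+x/3.7,140+y/3.7)
for n,p,z in (('plate far',f(292,348),.2),('plate near',f(292,468),.2),('hooktop?',f(292,400),.215),('bar',f(297,485),.223),('bar',f(297,485),.221),('lid edge',f(300,258),.2)): print(n,(A.T@(onz(C,p,z)-O)*1000).round(1))
"
```

```text
plate far [  54.8 -114.1  200. ]
plate near [  29.3 -113.9  200. ]
hooktop? [  54.6 -114.2  215. ]
bar [  44.1 -114.9  223. ]
bar [  42.5 -114.9  221. ]
lid edge [  72.1 -115.5  200. ]
```

Call:
carry_out([
  [[0,-0.4,-0.15],[0.01,0,0]],
  [[0,-0.4,-0.12],[0.01,0,0]],
  [[0,-0.4,-0.1],[0.01,0,0]],
])

```text
clock: 8.9
tool_pos: [0.603, -0.133, 0.2165]
tool_rot: [0.764, -0.641, -0.052, 0.055]
ft_force: [-12.3, -2.3, 1.1]
gripper_width: 0.368
```

```bash
python3 -c "
from h import *
here()"
```

```text
t 8.9 p [ 603.  -133.   216.5] F [-12.3  -2.3   1.1] g 0.368
case [  48.7 -115.8  216.5] Fcase [-12.5   0.    1.1] Rerr [ 0.002  0.01  -0.009]
```

```bash
python3 -c "
from h import *
import pickle
A,O=case();S=cal('scene')
s=viewer.capture('scene'); cv2.imwrite('pics/s7full.png',s)
c=s[185:245,155:215]; cv2.imwrite('pics/s7.png',cv2.convertScaleAbs(cv2.resize(c,None,fx=10,fy=10,interpolation=cv2.INTER_CUBIC),alpha=2,beta=5))
t=viewer.capture('top'); cv2.imwrite('pics/t7.png',cv2.resize(t[150:260,300:430],None,fx=5,fy=5,interpolation=cv2.INTER_CUBIC))
for a in (.8,1,1.2,1.4,1.6):
  for q in (20,40,60):
    X=np.array([2-q*np.cos(a),-114,211+q*np.sin(a)]); print(a,q,((proj(S,w2(X,A,O))-[155,185])*10).round(0)[0],end=' ')
  print()
print(((proj(S,[w2([46.5,-114,215],A,O),w2([44,-114,221],A,O),w2([2,-114,211],A,O)])-[155,185])*10).round(0))
"
```

```text
0.8 20 [176. 185.] 0.8 40 [144.  92.] 0.8 60 [111.  -2.] 
1 20 [179. 186.] 1 40 [148.  92.] 1 60 [117.  -2.] 
1.2 20 [182. 190.] 1.2 40 [155. 101.] 1.2 60 [127.   9.] 
1.4 20 [187. 198.] 1.4 40 [164. 116.] 1.4 60 [141.  32.] 
1.6 20 [192. 209.] 1.6 40 [175. 139.] 1.6 60 [158.  65.] 
[[272. 406.]
 [263. 377.]
 [209. 278.]]
```

View pics/s7.png

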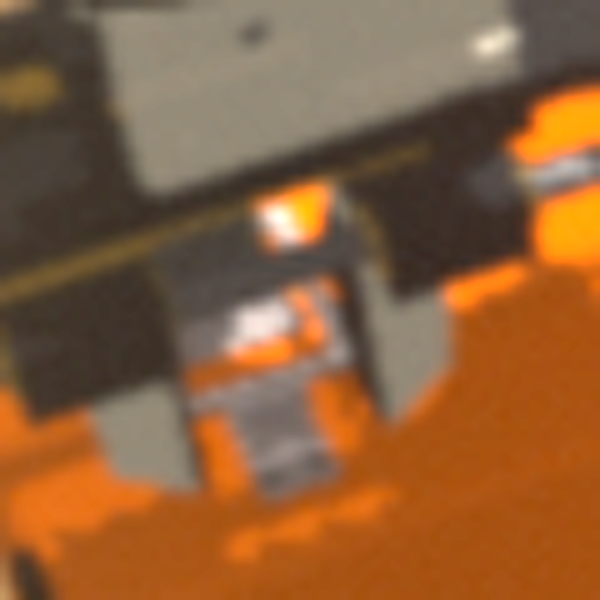

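View pics/t7.png

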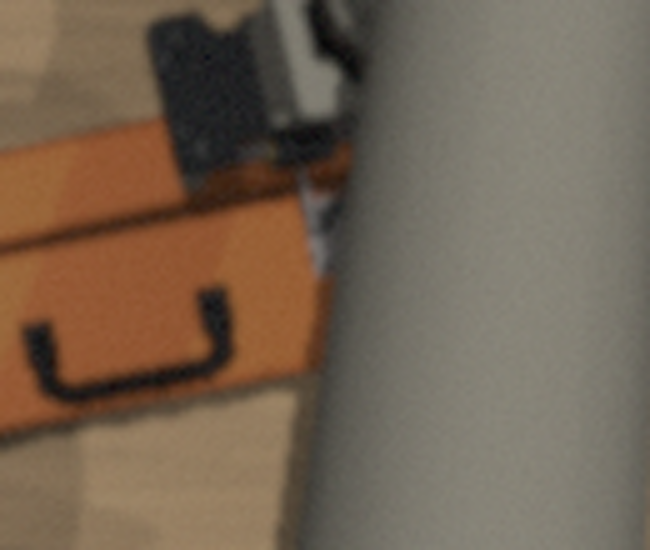

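Call:
carry_out([
  [[0,-0.4,-0.25],[0.005,0,0]],
  [[0,-0.4,-0.25],[0.005,0,0]],
  [[0,-0.4,-0.25],[0.005,0,0]],
  [[0,-0.4,-0.25],[0.005,0,0]],
])

```text
clock: 9.4
tool_pos: [0.6027, -0.1331, 0.2183]
tool_rot: [0.761, -0.643, -0.061, 0.06]
ft_force: [-12.6, -2.1, -0.8]
gripper_width: 0.367
```

```bash
python3 -c "
from h import *
o=here();print(o['torque'])"
```

```text
t 9.4 p [ 602.7 -133.1  218.3] F [-12.6  -2.1  -0.8] g 0.367
case [  48.4 -115.9  218.3] Fcase [-12.8   0.2  -0.8] Rerr [ 0.02   0.019 -0.014]
[-0.6324  2.7     0.1663]
```

```bash
python3 -c "
from h import *
import pickle
A,O=case();C=pickle.load(open('w6.pkl','rb'));W=pickle.load(open('w1.pkl','rb'))
f=lambda x,y:(200+x/3.7,140+y/3.7); w=lambda x,y:(210+x/4.5,160+y/4.5)
for yy in (100,115,130):
  for y6 in (385,410,): print(yy,y6,(A.T@(tri([(C,f(292,y6)),(W,w(303,yy))])-O)*1000).round(1))
for X in ([46.5,-114,215],[46.5,-114,205],[44,-114,203],[40,-114,203],[49,-114,215]): print(X,(proj(C,w2(X,A,O))-[200,140])*3.7,(proj(W,w2(X,A,O))-[210,160])*4.5)
a=cv2.imread('pics/w6full.png')[220:290,240:320]; cv2.imwrite('pics/w6z.png',cv2.convertScaleAbs(cv2.resize(a,None,fx=8,fy=8,interpolation=cv2.INTER_CUBIC),alpha=2.2,beta=10))
"
```

```text
100 385 [  36.3 -114.   183.7]
100 410 [  44.2 -114.2  203.1]
115 385 [  25.4 -113.8  167.7]
115 410 [  34.7 -114.   189.7]
130 385 [  13.2 -113.5  149.6]
130 410 [  24.2 -113.8  174.9]
[46.5, -114, 215] [[291.2068 441.2573]] [[300.8955 110.5206]]
[46.5, -114, 205] [[291.5889 405.3388]] [[301.3593  93.9488]]
[44, -114, 203] [[291.759  410.5813]] [[301.5466 100.6169]]
[40, -114, 203] [[291.9133 429.5196]] [[301.7014 116.2633]]
[49, -114, 215] [[291.0988 428.6323]] [[300.7916 100.3037]]
```

View pics/w6z.png

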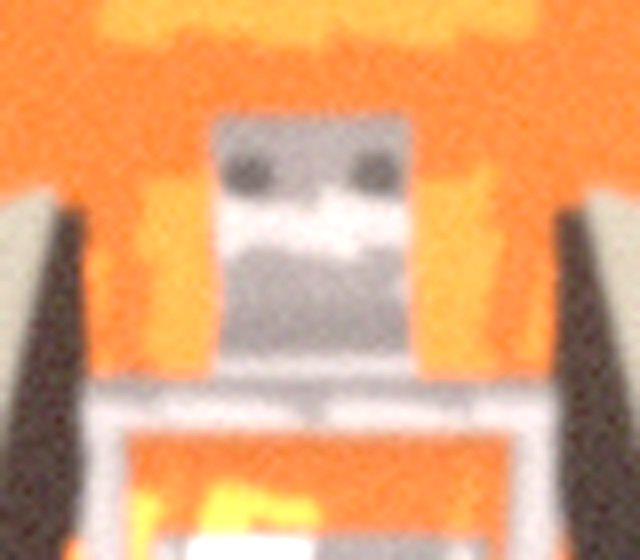

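```bash
python3 -c "
from h import *
import pickle
A,O=case();S=cal('scene')
C=cal('wrist'); w=viewer.capture('wrist'); here(); s=viewer.capture('scene'); here()
cv2.imwrite('pics/w8f.png',w); cv2.imwrite('pics/s8f.png',s); pickle.dump(C,open('w8.pkl','wb'))
X=[w2(x,A,O) for x in ([43.5,-114,223],[45,-114,225],[48.5,-114,228],[46.5,-114,215],[41.6,-114,215])]
print((proj(C,X)-[240,220])*8); print((proj(S,X)-[155,185])*10)
a=w[220:290,240:320]; cv2.imwrite('pics/w8z.png',cv2.convertScaleAbs(cv2.resize(a,None,fx=8,fy=8,interpolation=cv2.INTER_CUBIC),alpha=2.2,beta=10))
c=s[205:240,165:200]; cv2.imwrite('pics/s8z.png',cv2.convertScaleAbs(cv2.resize(c,None,fx=16,fy=16,interpolation=cv2.INTER_CUBIC),alpha=2.5,beta=5))
"
```

```text
t 9.45 p [ 602.7 -133.1  218.3] F [-12.7  -2.2  -0.8] g 0.368
case [  48.4 -115.9  218.3] Fcase [-12.9   0.2  -0.8] Rerr [ 0.02   0.019 -0.014]
t 9.5 p [ 602.7 -133.1  218.2] F [-12.2  -1.3  -0.7] g 0.37
case [  48.4 -115.8  218.2] Fcase [-12.2   1.   -0.7] Rerr [ 0.02   0.019 -0.014]
[[307.336  416.2612]
 [306.4132 418.1912]
 [304.6404 407.1474]
 [308.6517 314.6732]
 [309.8218 366.602 ]]
[[260.4262 368.4387]
 [261.0624 366.3452]
 [263.9741 367.3382]
 [271.7524 406.3315]
 [264.1962 390.1429]]
```

View pics/w8z.png

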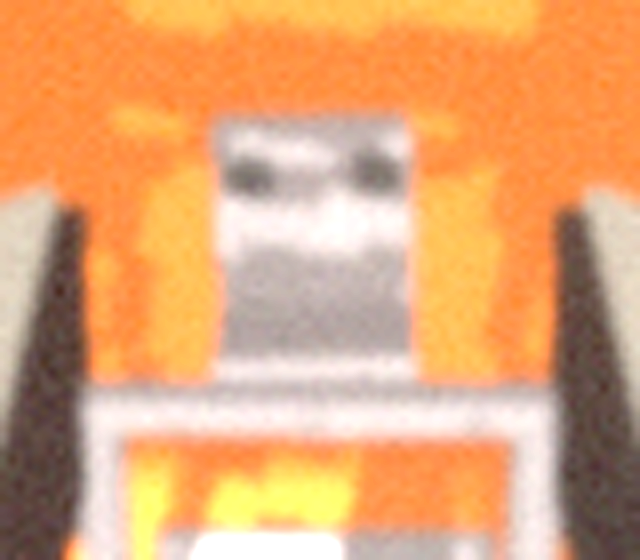

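View pics/s8z.png

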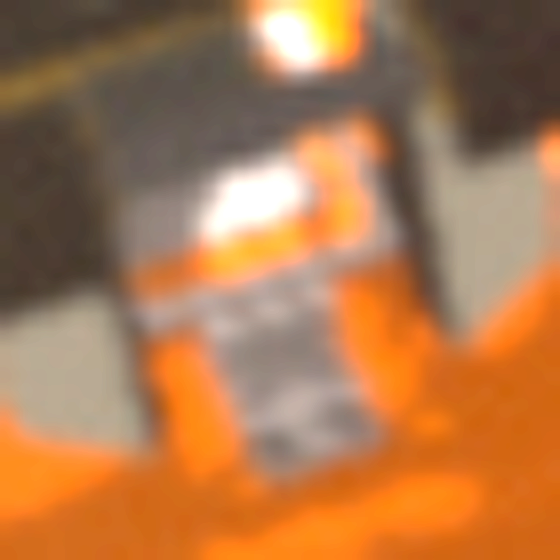

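Call:
carry_out([
  [[0,-0.2,0.15],[0.004,0.005,-0.004]],
  [[0,-0.2,0.2],[0.004,0.005,-0.004]],
  [[0,-0.2,0.2],[0.004,0.005,-0.004]],
  [[0,-0.2,0.2],[0.004,0.004,-0.003]],
])

```text
clock: 9.9
tool_pos: [0.6031, -0.1328, 0.208]
tool_rot: [0.766, -0.638, -0.054, 0.063]
ft_force: [-8.0, -2.1, 2.1]
gripper_width: 0.363
```

```bash
python3 -c "
from h import *
o=here()"
```

```text
t 9.9 p [ 603.1 -132.8  208. ] F [-8.  -2.1  2.1] g 0.363
case [  48.9 -115.6  208. ] Fcase [-8.3 -0.6  2.1] Rerr [ 0.016  0.003 -0.001]
```

Call:
carry_out([
  [[0,-0.2,0.1],[0.006,0,0]],
  [[0,-0.2,0.1],[0.004,0,0]],
])

```text
clock: 10.1
tool_pos: [0.603, -0.1328, 0.2049]
tool_rot: [0.766, -0.638, -0.054, 0.062]
ft_force: [-7.5, -1.4, 2.6]
gripper_width: 0.368
```

```bash
python3 -c "
from h import *
import pickle
o=here()
A,O=case();C=cal('wrist'); w=viewer.capture('wrist'); pickle.dump(C,open('w9.pkl','wb'))
print((proj(C,[w2(x,A,O) for x in ([46.5,-114,215],[49,-114,215],[44,-114,203])])-[240,220])*8)
a=w[220:290,240:320]; cv2.imwrite('pics/w9z.png',cv2.convertScaleAbs(cv2.resize(a,None,fx=8,fy=8,interpolation=cv2.INTER_CUBIC),alpha=2.2,beta=10))"
```

```text
t 10.1 p [ 603.  -132.8  204.9] F [-7.5 -1.4  2.6] g 0.368
case [  48.7 -115.6  204.9] Fcase [-7.6  0.   2.6] Rerr [ 0.014  0.004 -0.002]
[[309.2357 436.4053]
 [309.0903 408.1861]
 [310.3917 356.8534]]
```

View pics/w9z.png

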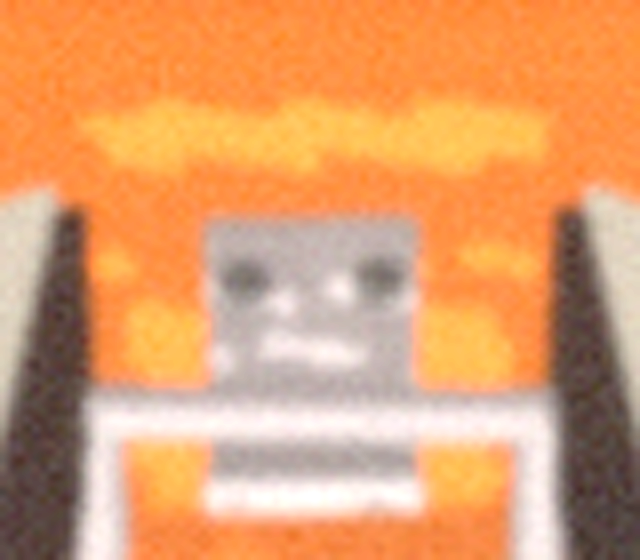

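Call:
carry_out([
  [[0,-0.08,0],[0,0,0]],
  [[0,-0.05,0.05],[0,0,0]],
])

```text
clock: 10.35
tool_pos: [0.6028, -0.1329, 0.2041]
tool_rot: [0.765, -0.638, -0.055, 0.062]
ft_force: [-4.0, -1.2, 2.1]
gripper_width: 0.365
```

Call:
carry_out([
  [[0,0,0],[0,0,0]],
  [[0,0,0],[0,0,0]],
  [[0,0,0],[0,0,0]],
], claw=0.5)

```text
clock: 10.65
tool_pos: [0.6063, -0.1311, 0.2049]
tool_rot: [0.766, -0.638, -0.053, 0.059]
ft_force: [-0.1, -0.1, -0.1]
gripper_width: 0.499
```

```bash
python3 -c "
from h import *
import pickle
o=here()
A,O=case();C=cal('wrist'); w=viewer.capture('wrist'); s=viewer.capture('scene')
print((proj(C,[w2(x,A,O) for x in ([46.5,-114,215],[47,-114,205],[44,-114,203])])-[240,220])*8)
a=w[220:290,240:320]; cv2.imwrite('pics/w10z.png',cv2.convertScaleAbs(cv2.resize(a,None,fx=8,fy=8,interpolation=cv2.INTER_CUBIC),alpha=2.2,beta=10))
c=s[205:240,165:200]; cv2.imwrite('pics/s10z.png',cv2.convertScaleAbs(cv2.resize(c,None,fx=16,fy=16,interpolation=cv2.INTER_CUBIC),alpha=2.5,beta=5))"
```

```text
t 10.65 p [ 606.3 -131.1  204.9] F [-0.1 -0.1 -0.1] g 0.499
case [  52.3 -114.6  204.9] Fcase [-0.1 -0.1 -0.1] Rerr [ 0.009  0.005 -0.001]
[[324.4363 475.743 ]
 [324.6621 380.1847]
 [324.7115 395.0689]]
```

View pics/w10z.png

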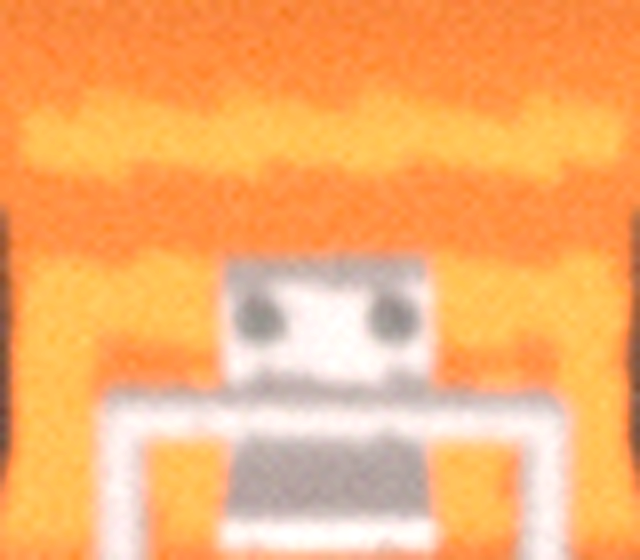

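View pics/s10z.png

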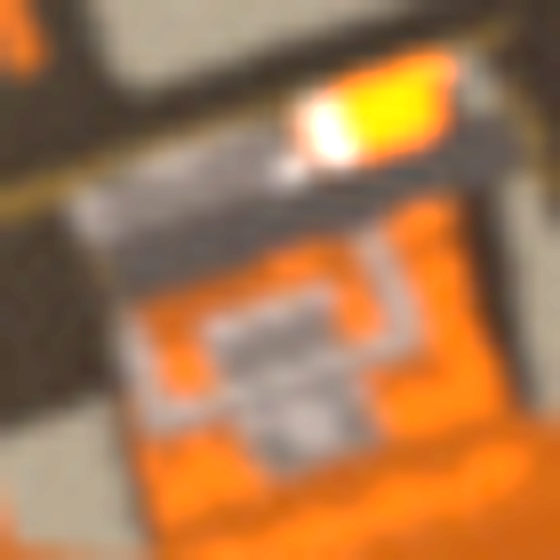

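The bar is now down in front of the hook, with the hook face visible behind it (wrist zoom: bar at y ≈ 415, hook and plate at 440–545). Next I'll raise the open fingers, then close them to use as the pusher.

```bash
python3 -c "
from h import *
rows([(0,0,30),(0,0,30)]); print((proj(cal('scene'),[w2([x,-114,205],*case()) for x in (40,44.5,47)])-[165,205])*16)"
```

```text
[[[-0.01,0.48,-2.96],[0,0,0]],[[-0.01,0.48,-2.96],[0,0,0]]]
[[272.0045 350.8973]
 [283.0281 374.608 ]
 [289.1857 387.8525]]
```

Call:
carry_out([
  [[0,0.2,-1.0],[0,0,0]],
  [[0,0.3,-2.0],[0,0,0]],
  [[0,0.3,-2.5],[0,0,0]],
  [[0,0.2,-2.5],[0,0,0]],
  [[0,0,-1.5],[0,0,0]],
  [[0,0,0],[0,0,0]],
])

```text
clock: 11.35
tool_pos: [0.6125, -0.1299, 0.307]
tool_rot: [0.766, -0.638, -0.052, 0.058]
ft_force: [-0.7, -1.0, -0.1]
gripper_width: 0.5
```

Call:
carry_out([
  [[0,0,0],[0,0,0]],
  [[0,0,0],[0,0,0]],
  [[0,0,0],[0,0,0]],
  [[0,0,0],[0,0,0]],
  [[0,0,0],[0,0,0]],
], claw=0)

```text
clock: 11.85
tool_pos: [0.6111, -0.1295, 0.3045]
tool_rot: [0.766, -0.638, -0.053, 0.059]
ft_force: [0.3, -0.7, 0.5]
gripper_width: 0.116
```

```bash
python3 -c "
from h import *
import pickle
o=here()
A,O=case();C=cal('wrist'); w=viewer.capture('wrist'); s=viewer.capture('scene'); here()
cv2.imwrite('pics/w11.png',w); pickle.dump(C,open('w11.pkl','wb'))
c=s[160:250,140:230]; cv2.imwrite('pics/s11.png',cv2.convertScaleAbs(cv2.resize(c,None,fx=6,fy=6,interpolation=cv2.INTER_CUBIC),alpha=1.8,beta=5))
go(28,-114,248,5)"
```

```text
t 11.85 p [ 611.1 -129.5  304.5] F [ 0.3 -0.7  0.5] g 0.116
case [  57.4 -113.8  304.5] Fcase [ 0.2 -0.7  0.5] Rerr [0.009 0.006 0.   ]
t 11.95 p [ 611.2 -129.5  304.6] F [-0.1 -0.1 -0.2] g 0.032
case [  57.4 -113.9  304.6] Fcase [-0.2 -0.1 -0.2] Rerr [0.009 0.006 0.   ]
total [0.05 2.01 6.06] [0.009 0.006 0.   ]
[[[0.01,0.4,1.21],[0.002,0.001,0.0]],[[0.01,0.4,1.21],[0.002,0.001,0.0]],[[0.01,0.41,1.21],[0.002,0.001,0.0]],[[0.01,0.41,1.21],[0.002,0.001,0.0]],[[0.0,0.41,1.21],[0.002,0.001,0.0]]]
```

View pics/w11.png

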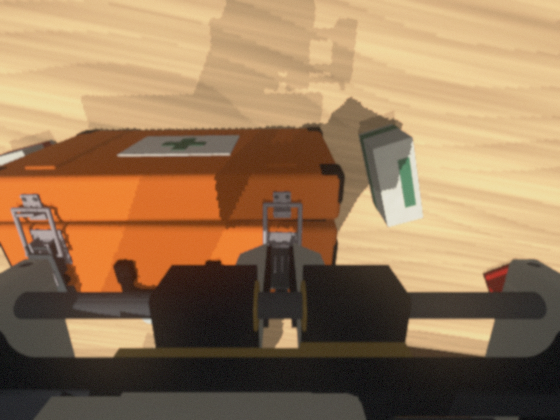

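View pics/s11.png

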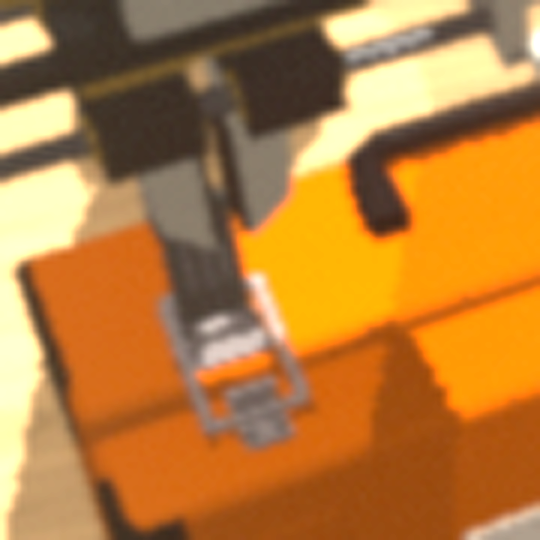

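The loop now sits over the hook just like the done latch (wrist view: bar at about (283,208)), and the lever is upright. Moving to the pre-contact position.

Call:
carry_out([
  [[0,0.4,1.2],[0.002,0.001,0]],
  [[0,0.4,1.2],[0.002,0.001,0]],
  [[0,0.4,1.2],[0.002,0.001,0]],
  [[0,0.4,1.2],[0.002,0.001,0]],
  [[0,0.3,1.0],[0.001,0.001,0]],
  [[0,0,0],[0,0,0]],
  [[0,0,0],[0,0,0]],
])

```text
clock: 12.65
tool_pos: [0.5833, -0.1345, 0.2478]
tool_rot: [0.767, -0.638, -0.048, 0.057]
ft_force: [-0.5, 0.2, 0.0]
gripper_width: 0.005
```

```bash
python3 -c "
from h import *
here(); go(28,-114,248,1); rows([(-4,0,0)])"
```

```text
t 12.65 p [ 583.3 -134.5  247.8] F [-0.5  0.2  0. ] g 0.005
case [  29.1 -113.7  247.8] Fcase [-0.4  0.3  0. ] Rerr [-0.     0.001  0.   ]
total [0.03 0.11 0.  ] [-0.     0.001  0.   ]
[[[0.03,0.11,0.0],[-0.0,0.001,0.0]]]
[[[-0.0,0.4,0.06],[0,0,0]]]
```

Feeling for contact with the lever, moving to -x.

Call:
carry_out([
  [[0,0.4,0.06],[0,0,0]],
  [[0,0.3,0.05],[0,0,0]],
  [[0,0.3,0.05],[0,0,0]],
  [[0,0.3,0.05],[0,0,0]],
])

```text
clock: 13.05
tool_pos: [0.5712, -0.137, 0.2492]
tool_rot: [0.767, -0.637, -0.047, 0.057]
ft_force: [-0.2, 0.1, -0.5]
gripper_width: 0.004
```

```bash
python3 -c "
from h import *
here()"
```

```text
t 13.05 p [ 571.2 -137.   249.2] F [-0.2  0.1 -0.5] g 0.004
case [  16.7 -114.   249.2] Fcase [-0.2  0.1 -0.5] Rerr [-0.003 -0.     0.001]
```

```bash
cat >> h.py <<'E'
def P(a): return np.array([2-38*np.cos(a)+6*np.sin(a),-114,211+38*np.sin(a)+6*np.cos(a)])
def push(a0,a1,n,t0,t1,h=8):
    # rows from current measured pose: relative TCP steps following the pad arc, tilt t0->t1
    o=sensors.get_obs(); A,O=case(); Rt=R.from_quat(o['tool_rot']); out=[]
    aa=np.linspace(a0,a1,n+1); tt=np.linspace(t0,t1,n+1)
    def tcp(a,t): return P(a)-(-h*np.array([np.cos(t),0,-np.sin(t)]))
    for i in range(n):
        d=A@(tcp(aa[i+1],tt[i+1])-tcp(aa[i],tt[i]))
        dr=(R.from_matrix(tool(2,tt[i])).inv()*R.from_matrix(tool(2,tt[i+1]))).as_rotvec()
        out.append([[float(v) for v in np.round(Rt.inv().apply(d)/10,2)],[float(v) for v in np.round(dr,3)]]); Rt=Rt*R.from_rotvec(dr)
    print(str(out).replace(' ',''),'end',tcp(a1,t1).round(1))
E
python3 -c "
from h import *
push(1.6,1.2,5,.15,.15)"
```

```text
[[[-0.0,0.31,0.0],[0.0,0.0,0.0]],[[-0.0,0.31,0.02],[0.0,0.0,0.0]],[[-0.0,0.3,0.05],[0.0,0.0,0.0]],[[-0.0,0.3,0.07],[0.0,0.0,0.0]],[[-0.0,0.29,0.1],[0.0,0.0,0.0]]] end [   1.7 -114.   247.4]
```

Call:
carry_out([
  [[0,0.3,0.1],[0,0,0]],
  [[0,0.3,0.08],[0,0,0]],
])

```text
clock: 13.25
tool_pos: [0.5658, -0.1381, 0.2492]
tool_rot: [0.767, -0.637, -0.046, 0.056]
ft_force: [1.5, 0.3, 0.1]
gripper_width: 0.005
```

```bash
python3 -c "
from h import *
here()"
```

```text
t 13.25 p [ 565.8 -138.1  249.2] F [1.5 0.3 0.1] g 0.005
case [  11.2 -114.1  249.2] Fcase [ 1.5 -0.   0.1] Rerr [-0.006 -0.001  0.001]
```

```bash
python3 -c "
from h import *
push(1.55,1.0,8,.15,.15,3)"
```

```text
[[[-0.0,0.26,0.01],[0.0,0.0,0.0]],[[-0.0,0.26,0.03],[0.0,0.0,0.0]],[[-0.0,0.26,0.05],[0.0,0.0,0.0]],[[-0.0,0.26,0.07],[0.0,0.0,0.0]],[[-0.0,0.25,0.08],[0.0,0.0,0.0]],[[-0.0,0.24,0.1],[0.0,0.0,0.0]],[[-0.0,0.24,0.12],[0.0,0.0,0.0]],[[-0.0,0.23,0.13],[0.0,0.0,0.0]]] end [ -10.5 -114.   245.8]
```

Call:
carry_out([
  [[0,0.35,0.04],[0,0,0]],
  [[0,0.35,0.06],[0,0,0]],
  [[0,0.35,0.08],[0,0,0]],
  [[0,0.35,0.1],[0,0,0]],
])

```text
clock: 13.65
tool_pos: [0.5524, -0.1403, 0.2487]
tool_rot: [0.768, -0.637, -0.044, 0.054]
ft_force: [4.5, -0.4, -0.8]
gripper_width: 0.004
```

```bash
python3 -c "
from h import *
import pickle
here()
s=viewer.capture('scene'); c=s[160:250,140:230]; cv2.imwrite('pics/s12.png',cv2.convertScaleAbs(cv2.resize(c,None,fx=6,fy=6,interpolation=cv2.INTER_CUBIC),alpha=1.8,beta=5))
"
```

```text
t 13.65 p [ 552.4 -140.3  248.7] F [ 4.5 -0.4 -0.8] g 0.004
case [  -2.3 -113.8  248.7] Fcase [ 4.3 -1.2 -0.8] Rerr [-0.01  -0.002  0.002]
```

View pics/s12.png

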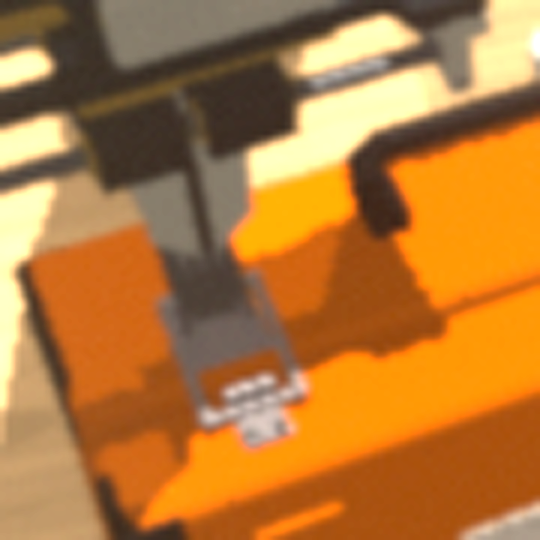

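```bash
python3 -c "
from h import *
push(1.2,0.3,18,.14,.0,4)"
```

```text
[[[-0.0,0.18,0.07],[0.008,-0.0,0.0]],[[-0.0,0.18,0.08],[0.008,0.0,-0.0]],[[-0.0,0.17,0.08],[0.008,0.0,-0.0]],[[-0.0,0.17,0.09],[0.008,-0.0,0.0]],[[-0.0,0.16,0.1],[0.008,0.0,0.0]],[[-0.0,0.16,0.1],[0.008,0.0,-0.0]],[[-0.0,0.16,0.11],[0.008,-0.0,0.0]],[[-0.0,0.15,0.12],[0.008,0.0,0.0]],[[-0.0,0.14,0.12],[0.008,0.0,-0.0]],[[-0.0,0.14,0.13],[0.008,-0.0,0.0]],[[-0.0,0.13,0.14],[0.008,0.0,-0.0]],[[-0.0,0.13,0.14],[0.008,-0.0,0.0]],[[-0.0,0.12,0.15],[0.008,0.0,-0.0]],[[-0.0,0.12,0.15],[0.008,0.0,0.0]],[[-0.0,0.11,0.16],[0.008,0.0,-0.0]],[[-0.0,0.1,0.16],[0.008,-0.0,-0.0]],[[-0.0,0.09,0.16],[0.008,0.0,-0.0]],[[-0.0,0.09,0.17],[0.008,0.0,-0.0]]] end [ -28.5 -114.   228. ]
```

Call:
carry_out([
  [[0,0.28,0.12],[0.008,0,0]],
  [[0,0.28,0.13],[0.008,0,0]],
  [[0,0.27,0.14],[0.008,0,0]],
  [[0,0.26,0.16],[0.008,0,0]],
  [[0,0.25,0.17],[0.008,0,0]],
])

```text
clock: 14.2
tool_pos: [0.5426, -0.1421, 0.2449]
tool_rot: [0.769, -0.637, -0.026, 0.034]
ft_force: [6.2, 0.6, 1.1]
gripper_width: 0.004
```

```bash
python3 -c "
from h import *
here()"
```

```text
t 14.2 p [ 542.6 -142.1  244.9] F [6.2 0.6 1.1] g 0.004
case [ -12.3 -113.8  244.9] Fcase [ 6.2 -0.6  1.1] Rerr [-0.065 -0.004  0.004]
```

Call:
carry_out([
  [[0,0.27,0.2],[0.003,0,0]],
  [[0,0.27,0.21],[0.003,0,0]],
  [[0,0.26,0.22],[0.003,0,0]],
  [[0,0.25,0.23],[0.003,0,0]],
  [[0,0.24,0.24],[0.003,0,0]],
])

```text
clock: 14.7
tool_pos: [0.5356, -0.1433, 0.2396]
tool_rot: [0.771, -0.637, -0.013, 0.021]
ft_force: [4.1, 1.6, 2.9]
gripper_width: 0.007
```

```bash
python3 -c "
from h import *
here()
s=viewer.capture('scene'); c=s[160:250,140:230]; cv2.imwrite('pics/s13.png',cv2.convertScaleAbs(cv2.resize(c,None,fx=6,fy=6,interpolation=cv2.INTER_CUBIC),alpha=1.8,beta=5))"
```

```text
t 14.7 p [ 535.6 -143.3  239.6] F [4.1 1.6 2.9] g 0.007
case [ -19.5 -113.7  239.6] Fcase [4.4 0.8 2.9] Rerr [-0.1   -0.007  0.006]
```

View pics/s13.png

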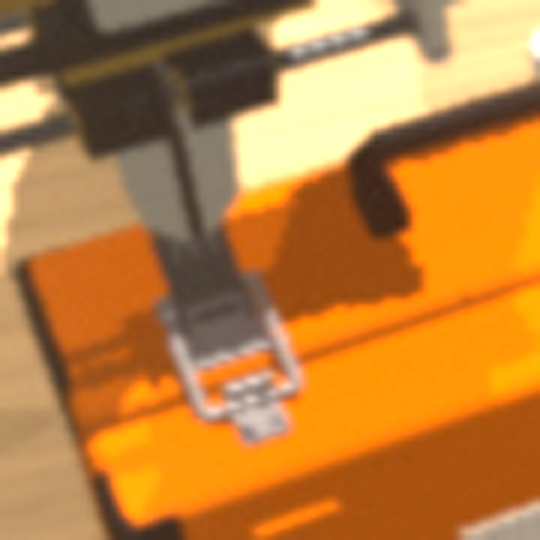

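Call:
carry_out([
  [[0,0.25,0.3],[0,0,0]],
  [[0,0.24,0.3],[0,0,0]],
  [[0,0.23,0.31],[0,0,0]],
  [[0,0.22,0.32],[0,0,0]],
])

```text
clock: 15.15
tool_pos: [0.5276, -0.1448, 0.23]
tool_rot: [0.771, -0.636, -0.01, 0.018]
ft_force: [3.9, 0.5, 2.3]
gripper_width: 0.008
```

```bash
python3 -c "
from h import *
here()"
```

```text
t 15.15 p [ 527.6 -144.8  230. ] F [3.9 0.5 2.3] g 0.008
case [ -27.6 -113.7  230. ] Fcase [ 3.9 -0.2  2.3] Rerr [-0.109 -0.008  0.007]
```

Call:
carry_out([
  [[0,0.25,0.28],[0,0,0]],
  [[0,0.22,0.28],[0,0,0]],
  [[0,0.2,0.3],[0,0,0]],
])

```text
clock: 15.45
tool_pos: [0.5172, -0.1472, 0.2197]
tool_rot: [0.771, -0.637, -0.013, 0.02]
ft_force: [1.7, 1.1, 2.7]
gripper_width: 0.002
```

```bash
python3 -c "
from h import *
here()"
```

```text
t 15.45 p [ 517.2 -147.2  219.7] F [1.7 1.1 2.7] g 0.002
case [ -38.2 -114.1  219.7] Fcase [1.9 0.8 2.7] Rerr [-0.103 -0.007  0.006]
```

```bash
python3 -c "
from h import *
here()
w=viewer.capture('wrist');cv2.imwrite('pics/w14.png',w)
s=viewer.capture('scene'); c=s[160:250,140:230]; cv2.imwrite('pics/s14.png',cv2.convertScaleAbs(cv2.resize(c,None,fx=6,fy=6,interpolation=cv2.INTER_CUBIC),alpha=1.8,beta=5))"
```

```text
t 15.45 p [ 517.2 -147.2  219.7] F [1.7 1.1 2.7] g 0.002
case [ -38.2 -114.1  219.7] Fcase [1.9 0.8 2.7] Rerr [-0.103 -0.007  0.006]
```

View pics/s14.png

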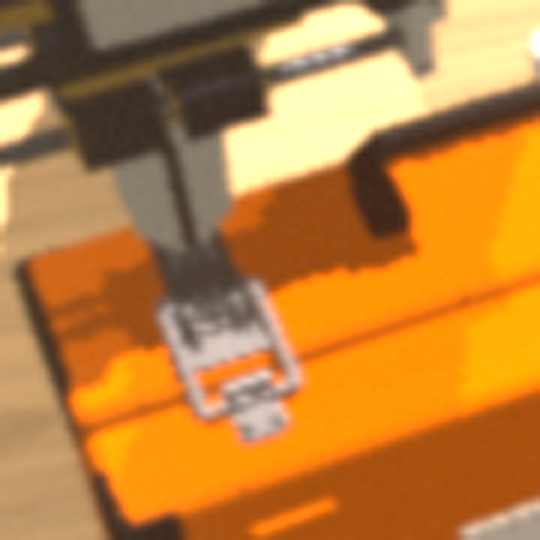

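View pics/w14.png

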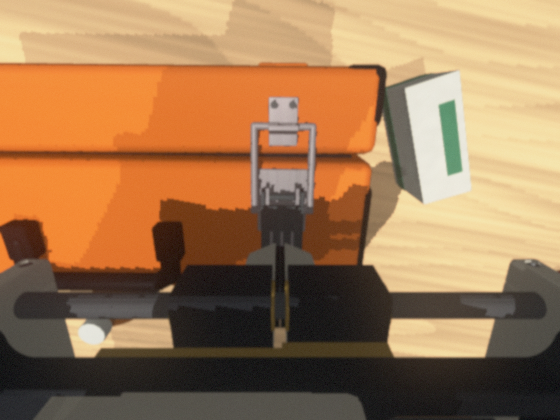

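Still hooked: the bar is beyond the hook at about (284,127) and the lever is nearly flat. Pressing down.

Call:
carry_out([
  [[0,-0.05,0.2],[0,0,0]],
  [[0,-0.05,0.25],[0,0,0]],
  [[0,0,0.3],[0,0,0]],
])

```text
clock: 15.85
tool_pos: [0.5166, -0.1473, 0.2171]
tool_rot: [0.77, -0.637, -0.014, 0.02]
ft_force: [-7.6, 3.6, 28.8]
gripper_width: 0.004
```

```bash
python3 -c "
from h import *
here()"
```

```text
t 15.85 p [ 516.6 -147.3  217.1] F [-7.6  3.6 28.8] g 0.004
case [ -38.8 -114.1  217.1] Fcase [-6.8  4.9 28.8] Rerr [-0.101 -0.004  0.005]
```

Call:
carry_out([
  [[0,-0.05,0],[0,0,0]],
  [[0,-0.05,0.05],[0,0,0]],
])

```text
clock: 16.05
tool_pos: [0.5168, -0.1474, 0.218]
tool_rot: [0.77, -0.638, -0.014, 0.02]
ft_force: [0.7, 0.3, 3.5]
gripper_width: 0.004
```

Call:
carry_out([
  [[0,0,-0.3],[0,0,0]],
  [[0,0,-0.5],[0,0,0]],
  [[0,0,-1],[0,0,0]],
  [[0,0,-2],[0,0,0]],
  [[0,-1.5,-3],[0,0,0]],
  [[0,-2,-3],[0,0,0]],
  [[0,-3,-3],[0,0,0]],
  [[0,-3,-2],[0,0,0]],
  [[0,0,0],[0,0,0]],
])

```text
clock: 16.95
tool_pos: [0.6164, -0.128, 0.3655]
tool_rot: [0.769, -0.638, -0.018, 0.023]
ft_force: [1.3, 0.6, 0.2]
gripper_width: 0.003
```

```bash
python3 -c "
from h import *
import pickle
here()
w=viewer.capture('wrist');cv2.imwrite('pics/w15.png',w)
C=cal('wrist'); pickle.dump(C,open('w15.pkl','wb'))
s=viewer.capture('scene'); cv2.imwrite('pics/s15f.png',s); c=s[150:250,140:290]; cv2.imwrite('pics/s15.png',cv2.convertScaleAbs(cv2.resize(c,None,fx=5,fy=5,interpolation=cv2.INTER_CUBIC),alpha=1.8,beta=5))"
```

```text
t 16.95 p [ 616.4 -128.   365.5] F [1.3 0.6 0.2] g 0.003
case [  62.8 -113.3  365.5] Fcase [1.4 0.4 0.2] Rerr [-0.091 -0.001  0.002]
```

View pics/s15.png

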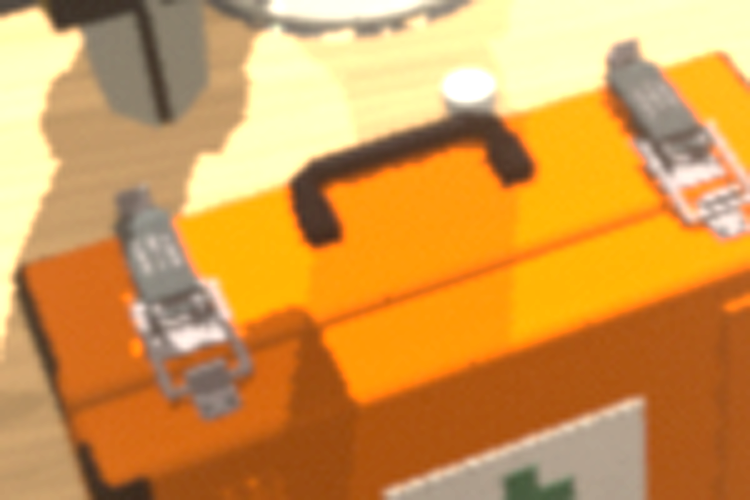

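View pics/w15.png

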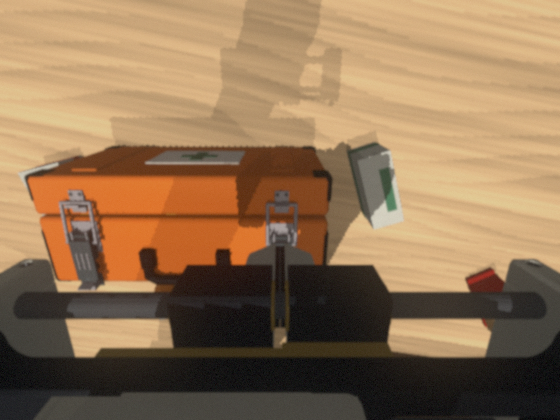

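Scene view: the lever lies flat like the done one, with its bar over the hook. To check the catch I'm moving back to a spot where both latches are in view.

```bash
python3 -c "
from h import *
go(-80,-20,350,5,.06)"
```

```text
total [-9.43 13.78  2.22] [ 0.004 -0.001 -0.001]
[[[-1.89,2.76,0.44],[0.001,-0.0,-0.0]],[[-1.89,2.76,0.44],[0.001,-0.0,-0.0]],[[-1.89,2.76,0.44],[0.001,-0.0,-0.0]],[[-1.89,2.76,0.44],[0.001,-0.0,-0.0]],[[-1.89,2.76,0.44],[0.001,-0.0,-0.0]]]
```

Call:
carry_out([
  [[-1.9,2.8,0.4],[0,0,0]],
  [[-1.9,2.8,0.4],[0,0,0]],
  [[-1.9,2.8,0.4],[0,0,0]],
  [[-1.9,2.8,0.4],[0,0,0]],
  [[-1.9,2.6,0.4],[0,0,0]],
  [[0,0,0],[0,0,0]],
  [[0,0,0],[0,0,0]],
])

```text
clock: 17.75
tool_pos: [0.4407, -0.0634, 0.3437]
tool_rot: [0.766, -0.642, -0.027, 0.031]
ft_force: [0.4, 0.7, 0.9]
gripper_width: 0.005
```

```bash
python3 -c "
from h import *
import pickle
here()
w=viewer.capture('wrist');cv2.imwrite('pics/w16f.png',w)
C=cal('wrist'); pickle.dump(C,open('w16.pkl','wb'))
cv2.imwrite('pics/w16.png',cv2.resize(w,None,fx=1.4,fy=1.4))
A,O=case()
for y in(-115,115):
  print(proj(C,[w2(x,A,O) for x in ([-58,y,211],[-58,y,229],[46,y,205],[2,y,211])]))"
```

```text
t 17.75 p [440.7 -63.4 343.7] F [0.4 0.7 0.9] g 0.005
case [-98.1 -17.8 343.7] Fcase [0.6 0.6 0.9] Rerr [-0.067  0.002 -0.007]
[[383.6866 145.6233]
 [390.1837 149.6196]
 [397.3217  18.1461]
 [392.4849  76.1341]]
[[140.1544 147.4913]
 [131.4295 151.59  ]
 [119.6658  20.7583]
 [127.1367  78.4207]]
```

View pics/w16.png

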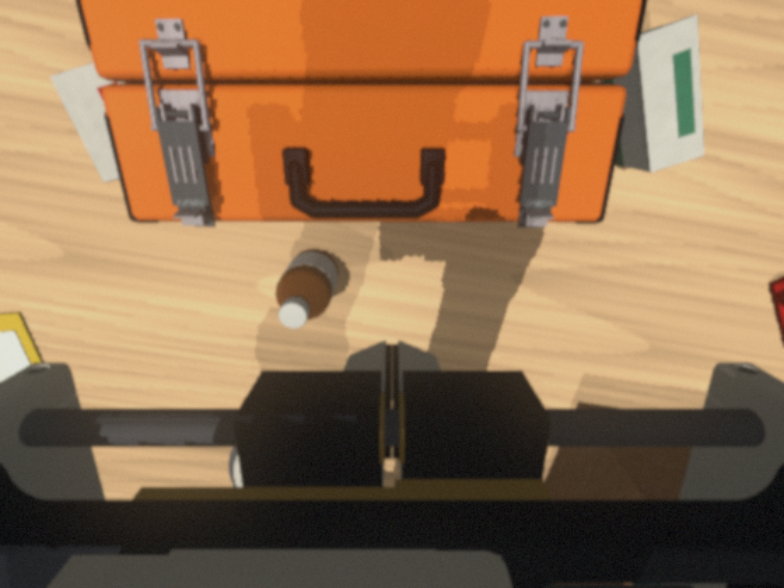

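```bash
python3 -c "
import cv2,numpy as np
w=cv2.imread('pics/w16f.png'); l=w[5:175,90:165]; r=w[5:175,360:435]
im=np.hstack([cv2.flip(l,1),r]); cv2.imwrite('pics/w16z.png',cv2.convertScaleAbs(cv2.resize(im,None,fx=3.5,fy=3.5,interpolation=cv2.INTER_CUBIC),alpha=1.7,beta=5))"
```

```text
(no output)
```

View pics/w16z.png

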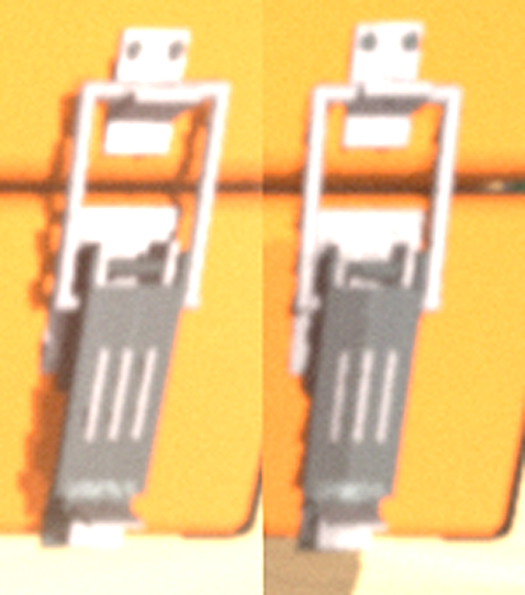

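Both latches look the same (mirrored pair: tip and catch overlap at y ≈ 500–545 in each). I'll confirm by feel with a light probe on the pad.

```bash
python3 -c "
from h import *
go(-37,-114,300,5,.05)"
```

```text
total [ 9.57 -6.53  3.82] [ 0.033  0.002 -0.008]
[[[1.91,-1.31,0.76],[0.007,0.0,-0.002]],[[1.92,-1.3,0.77],[0.007,0.0,-0.002]],[[1.92,-1.29,0.78],[0.007,0.0,-0.002]],[[1.92,-1.28,0.79],[0.007,0.0,-0.002]],[[1.92,-1.27,0.8],[0.007,0.0,-0.002]]]
```

Call:
carry_out([
  [[1.9,-1.3,0.8],[0.007,0,-0.002]],
  [[1.9,-1.3,0.8],[0.007,0,-0.002]],
  [[1.9,-1.3,0.8],[0.007,0,-0.002]],
  [[1.9,-1.3,0.8],[0.007,0,-0.002]],
  [[1.9,-1.2,0.7],[0.007,0,-0.002]],
  [[0,0,0],[0,0,0]],
  [[0,0,0],[0,0,0]],
])

```text
clock: 18.5
tool_pos: [0.5226, -0.1544, 0.2962]
tool_rot: [0.768, -0.64, -0.016, 0.02]
ft_force: [-0.2, -0.3, -0.5]
gripper_width: 0.009
```

```bash
python3 -c "
from h import *
here(); go(-36,-114,226,8,.05)"
```

```text
t 18.5 p [ 522.6 -154.4  296.2] F [-0.2 -0.3 -0.5] g 0.009
case [ -34.2 -122.2  296.2] Fcase [-0.3 -0.3 -0.5] Rerr [-0.1   -0.001 -0.002]
total [-0.82 -0.17  7.02] [ 0.    -0.001 -0.002]
[[[-0.1,-0.02,0.88],[0.0,-0.0,-0.0]],[[-0.1,-0.02,0.88],[0.0,-0.0,-0.0]],[[-0.1,-0.02,0.88],[0.0,-0.0,-0.0]],[[-0.1,-0.02,0.88],[0.0,-0.0,-0.0]],[[-0.1,-0.02,0.88],[0.0,-0.0,-0.0]],[[-0.1,-0.02,0.88],[0.0,-0.0,-0.0]],[[-0.1,-0.02,0.88],[0.0,-0.0,-0.0]],[[-0.1,-0.02,0.88],[0.0,-0.0,-0.0]]]
```

Call:
carry_out([
  [[-0.2,0,1.2],[0,0,0]],
  [[-0.2,0,1.2],[0,0,0]],
  [[-0.2,0,1.2],[0,0,0]],
  [[-0.1,0,1.2],[0,0,0]],
  [[-0.1,0,1.0],[0,0,0]],
  [[0,0,0.5],[0,0,0]],
  [[0,0,0],[0,0,0]],
  [[0,0,0],[0,0,0]],
])

```text
clock: 19.3
tool_pos: [0.5161, -0.1436, 0.2271]
tool_rot: [0.769, -0.639, -0.017, 0.02]
ft_force: [-0.7, -1.0, -0.1]
gripper_width: 0.007
```

```bash
python3 -c "
from h import *
here()"
```

```text
t 19.3 p [ 516.1 -143.6  227.1] F [-0.7 -1.  -0.1] g 0.007
case [ -38.6 -110.4  227.1] Fcase [-0.9 -0.8 -0.1] Rerr [-0.098  0.001  0.001]
```

Call:
carry_out([
  [[0.3,-0.1,0.3],[0,0,0]],
  [[0,0,0.2],[0,0,0]],
  [[0,0,0.1],[0,0,0]],
])

```text
clock: 19.6
tool_pos: [0.5186, -0.1472, 0.2219]
tool_rot: [0.769, -0.639, -0.016, 0.019]
ft_force: [-0.2, -1.5, -1.0]
gripper_width: 0.008
```

Call:
carry_out([
  [[0,0,0.1],[0,0,0]],
])

```text
clock: 19.7
tool_pos: [0.5187, -0.1474, 0.221]
tool_rot: [0.769, -0.639, -0.016, 0.019]
ft_force: [-0.1, -0.8, -0.2]
gripper_width: 0.004
```

Call:
carry_out([
  [[0,0,0.1],[0,0,0]],
])

```text
clock: 19.8
tool_pos: [0.5188, -0.1475, 0.2201]
tool_rot: [0.769, -0.639, -0.015, 0.019]
ft_force: [0.4, -0.4, 0.7]
gripper_width: 0.007
```

Call:
carry_out([
  [[0,0,0.05],[0,0,0]],
])

```text
clock: 19.9
tool_pos: [0.5187, -0.1475, 0.2195]
tool_rot: [0.769, -0.639, -0.015, 0.019]
ft_force: [-0.9, -0.3, -0.3]
gripper_width: 0.005
```

Call:
carry_out([
  [[0,0,0.06],[0,0,0]],
])

```text
clock: 20.0
tool_pos: [0.5187, -0.1475, 0.2189]
tool_rot: [0.769, -0.639, -0.015, 0.019]
ft_force: [0.0, -0.6, -0.9]
gripper_width: 0.004
```

Call:
carry_out([
  [[0,0,0.06],[0,0,0]],
])

```text
clock: 20.1
tool_pos: [0.5187, -0.1475, 0.2183]
tool_rot: [0.769, -0.639, -0.015, 0.019]
ft_force: [-0.1, 0.5, -0.4]
gripper_width: 0.004
```

Call:
carry_out([
  [[0,0,0.06],[0,0,0]],
])

```text
clock: 20.2
tool_pos: [0.5188, -0.1475, 0.2179]
tool_rot: [0.769, -0.639, -0.015, 0.019]
ft_force: [-1.2, 0.2, 5.0]
gripper_width: 0.0
```

The first contact is at 218 mm, the height where the pad was when fully pressed. At 3° up it would be about 2 mm higher, so the catch is holding. Retreating.

Call:
carry_out([
  [[0,0,-0.3],[0,0,0]],
  [[0,0,-0.8],[0,0,0]],
  [[0,0,-2],[0,0,0]],
  [[0,0,-3],[0,0,0]],
  [[0,0,-3],[0,0,0]],
  [[0,0,-3],[0,0,0]],
  [[0,0,-2],[0,0,0]],
  [[0,0,0],[0,0,0]],
  [[0,0,0],[0,0,0]],
])

```text
clock: 21.1
tool_pos: [0.5252, -0.1462, 0.3674]
tool_rot: [0.769, -0.639, -0.015, 0.019]
ft_force: [-0.4, -1.2, -1.1]
gripper_width: 0.005
```

```bash
python3 -c "
from h import *
here()
s=viewer.capture('scene'); cv2.imwrite('pics/s17f.png',s); t=viewer.capture('top'); cv2.imwrite('pics/t17.png',t)
A,O=case()
d=cv2.absdiff(s,cv2.imread('pics/scene0.png')).max(2); print((d[240:330,90:150]>40).sum(),(d[185:240,305:350]>40).sum())
c=s[150:310,90:350]; cv2.imwrite('pics/s17.png',cv2.resize(c,None,fx=3,fy=3,interpolation=cv2.INTER_CUBIC))"
```

```text
t 21.1 p [ 525.2 -146.2  367.4] F [-0.4 -1.2 -1.1] g 0.005
case [ -30.2 -114.6  367.4] Fcase [-0.7 -1.1 -1.1] Rerr [-0.102 -0.001 -0.   ]
1305 1
```

View pics/s17.png

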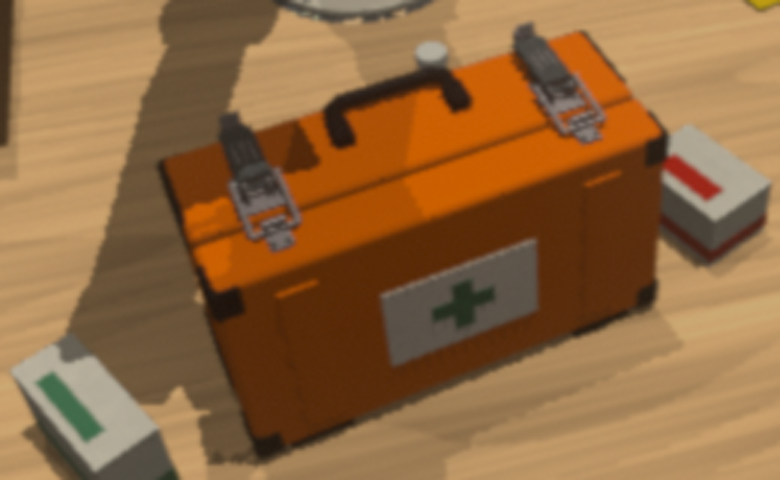

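Both latches are shut and look alike, and the case, cartons and bottle are where they were. The pixel differences around the green carton are the arm's shadow. Handing in.

```bash
python3 -c "
from bench import job
print(job.sign_off())"
```

```text
the job is handed in; nothing more can be done
None
```

The undone latch is shut, and I handed the job in at about 21 s of the 64 s. I pinched the loop by its side wires, drew it taut, lowered the bar behind the hook and released it. Then I threw the lever over with closed fingers and pressed it flat.

**What the last checks showed**
- **Bar:** it sits behind the hook. Its measured position agreed with the keeper to about 2 mm.
- **Lever and catch:** both latches look the same in the camera images. The pictures alone could not show 3° of lift, so I also touched the pad lightly. First contact was at 218 mm, its pressed-down height, where a lever sprung up 3° would sit about 2 mm higher. So I take the catch to be home; I didn't see or feel it snap over directly.
- **Surroundings:** the case and medicines look unmoved in the last picture. An automatic picture comparison flagged a difference near the green-striped carton. I put that down to the arm's shadow, because the carton itself looks unmoved.

**What was off**
- **Press:** it peaked at about 29 N, more than the 13 to 18 N needed. I eased it off at once.
- **Pull:** I pulled the already taut loop at up to about 13 N, because I first misjudged the bar's height. That stayed below the 17 N that tips the case.

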